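Press a stud riser home on its clamp fixture

TASK

Take the larger black stud riser out of its wooden cradle, set it down upright on the rubber mat and let go, then take it by its two ends instead and put it, sockets down, onto the studs between the steel cheeks of the clamp fixture. Press it down until the studs are fully engaged and it sits fully home on the fixture, then let go. Do not drop it, and leave the other things on the bench where they are.

Things in the scene. Friction and masses are not known exactly. Their poses are not given: they have to be found in the camera images.
- riser_center (a point): Centre of the riser to mount, half-way up: matte black block 62 long (own x) x 44 wide (y) x 44 high (z, up), about 0.22 kg, standing upright in the cradle at the start. Its flat underside, 22 below this point, has four round sockets 12.5 in diameter, 18 deep, at x +-17, y +-10.5. It fits the fixture either way round (half turn about z).
- riser_top (a point): Top of the same riser, at its middle, 27 above its centre: a round pressing pad 20 in diameter with four studs 10 in diameter around it (x +-17, y +-10.5), all 5 high and level with this point; the flat top face is 5 lower.
- cradle: Fixed plywood cradle of the riser; origin on the bench under its middle. Floor 6 thick, 86 (own x) x 44 (y). A wall stands at each end of the riser, inner faces at x +-34.5, 8 thick, 50 high from the bench (as high as the riser's flat top). The long sides (+-y) are open: there the riser can be gripped only across its 44 width. The riser's x lies along the cradle's x within 0.02 rad.
- mat_center (a point): Middle of the upper face of a fixed grey rubber mat 150 x 150 x 3, the place to set the riser down and change grip. z up.
- seat (a point): Where the middle of the riser's underside must come to lie, 28 above the bench, with the riser's x along this x; z up. Two fixed rails carry the riser here when home. Four studs at x +-17, y +-10.5, 10 in diameter, reach 14 above this point, the last 5 tapering to diameter 5.
- fixture: Fixed steel clamp fixture, 56 (own x) x 74 (y), origin on the bench under the seat, axes as the seat's. Cheeks on both long sides, inner faces at y +-25, outer +-37, tops 75 above the bench (2 below the riser's stud tops when home), leave no room for fingers there: the riser can be held only by its ends, 62 apart along x, which overhang the fixture by 3 and are free.
- stripper (a joint): How far (m) the fixture's stiff aluminium stripper plate (52 x 32, around the studs) is pushed down. At 0 its top is 8 mm above the seat: the riser first rests on it, only 6 mm of the studs in its sockets. About 10 N pushes it down (the riser's weight does not); it has no spring and stays where it is left. It starts at 0 to 0.0015; 0.008 when the riser is home.
- half_riser_center (a point): Bystander: half-length black riser, 30 x 44 x 44, two studs on top; its centre.
- bush_center (a point): Bystander: coppery bronze bush, 36 outside diameter, 30 high, standing; its centre.
- dowel_center (a point): Bystander: stainless locating dowel, 20 diameter, 45 high, standing; its centre.
- clamp_center (a point): Bystander: matte black pallet strap clamp, 30 x 88 x 38 high; its middle.
- driver_center (a point): Bystander: wooden-handled screwdriver about 190 long, lying (own x along it, towards the tip); a point on its axis.
- grease_center (a point): Bystander: closed grease can, 60 diameter, 65 high; its centre.
Things that resemble listed ones, but are neither listed nor needed, are in the scene too. What is shaped like the fixture but blue is not meant.

How it is judged:
By the outcome, as a careful person would: the job done as asked, in the order asked, and still so for the second after the job is handed in, with the robot touching nothing.
It also fails if it takes over 72 s, if anything falls off the work surface, if the arm or the gripper's body presses on something with over 40 N, if the wrist force passes 120 N, or if a joint passes its speed limit or range.

ROBOT

A 7-joint arm with a two-finger parallel gripper is mounted at the origin on the work surface. World frame = base frame: x ahead of the robot, y to its left, z up, the work surface at z = 0. Lengths are in m, angles in rad, forces in N, time in s.
With the tool pointing down it reaches from about 0.425 to 0.925 m from the base axis. Payload 6.8 kg.
Tool frame: the origin (TCP) lies at the centre of the arm's flange, where the gripper is bolted on; the fingertips stand 173 mm ahead of it and the grasp point (between the pads) lies 155 mm ahead of it (r.hold_point_z is the distance from the TCP to the grasp point, in m); z points along the fingers, x is the direction in which the jaws open and shut, and the axes are right-handed (so a half turn about z gives the same grasp; the last joint's range is limited). The gripper opens to 85 mm and grips with 20 to 120 N. Pads are 22 mm wide; open, the fingers measure 114 mm over their backs; the gripper's body (76 mm by 85 mm) begins 54 mm behind the grasp point. The pads swing forward as they close: fully open they stand 13 mm farther back than shut.
Start: joints at [-1.382, 0.477, 0.022, 1.555, -0.011, 1.109, -0.083], TCP at [0.197, 0.646, 0.405] pointing down, gripper open.
Joint ranges: [-2.96, 2.96], [-0.34, 2.1], [-1.41, 1.46], [0.24, 2.44], [-1.37, 4.51], [0.17, 1.92], [-2.96, 2.96]. Speed limits (rad/s): [2.39, 2.39, 3.14, 3.14, 3.14, 3.14, 3.14].

INTERFACE

Orientations are given as a rotation vector (axis times angle).
In Python, from bench import r gives the robot as it stands.
- The arm moves only by the tool apply_moves, never from a script. Its arguments are lists of equal length, an entry for each row: "dp": the shift along the tool's x, y, z scaled (see below), a list of three; "twist": the turn, a rotation vector about the tool's x, y, z scaled (see below), a list of three; "jaw": the closure in counts, from 0 (fully open) to 255 (shut). In form: {"dp": [[x, y, z], ...], "twist": [[rx, ry, rz], ...], "jaw": [jaw, ...]}. A call has 1 to 20 rows; each row shifts and turns the pose as measured when the row begins, along the tool's axes as they then stand; what a row does not reach is not made up. The controller multiplies each number of a shift by 12 cm and each number of a turn by 120 degrees. A row lasts 1/10 s, in which the tool goes at most 50 mm and 8.59 degrees, less where a joint would pass 70% of its speed; a pose out of reach is approached as far as the arm can. A call with a number of a shift or a turn outside -1 to 1 is refused whole. A call with a gripper value outside its range is refused whole. The fingers move at their own pace and stop on an object; "grip_force" is the grip in N (left out, the last holds). Time passes only in rows, so rows that do not move let the fingers close. It gives the time, the measured TCP pose, the force and the opening at its end, in the units of the state.
- r.get_obs(): the state, without advancing time (a new reading comes with each control period).
- r.grab_frame(name): name is "scene" or "side" or "wrist"; returns a dict with "color" (384x512x3 uint8, red, green, blue), "z_map" (384x512 float32, m along the optical axis (not along the pixel's ray), 0 where there is no reading), "intrinsics" (3x3 intrinsics, pixels), "R" (3x3) and "t" (3): a world point X has camera coordinates R X + t; the wrist camera has in their place "hand_eye" (4x4, takes a point from camera to tool coordinates, whose origin is the TCP and whose axes are the tool frame's). Camera axes: x right, y down, z forward; pixel columns grow to the right and rows downward; lengths in m; the calibration is good to about 2 mm. A picture is of the moment at which its call begins: read the wrist's pose just before it.
- r.hand_in(): hands the job in, once; it reports no verdict.
The state is a dict: "clock": time; "joints": joint angles; "qvel": joint speeds; "tau": joint torques, N m; "tcp_pos": TCP position; "orientation": TCP orientation; "contact_force": force on the tool from outside, world axes, zero at the start; "moment": the same for the moment, N m; "grip_width": finger opening in m.
Only numpy, scipy, OpenCV 4.12 (cv2) and the standard library are available. Lean on these libraries where they do the work, as an engineer would, in place of code of your own. Each camera call takes 0.05 s, during which the arm holds its last target.

## Working session

There is one attempt and no reset: what is moved stays moved. The work goes in short steps, Python scripts to look and compute and a tool call to move; the robot and the scene stay as the last step left them, time stands still between calls to the robot, and variables do not carry over. Pictures are saved under pics/ and viewed, and the job is handed in when it is done.

Besides the shell and the picture viewer there is one more tool, called after "Request:" as name(argument=value, ...) on one line, values as JSON. apply_moves: Moves the arm, as the interface text tells. Shifts and turns lie within -1 to 1; 1 stands for 12 cm of shift or 120 degrees of turn. Its arguments: {"type":"object","properties":{"dp":{"type":"array"},"twist":{"type":"array"},"jaw":{"type":"array"},"grip_force":{"type":"number"}},"required":["dp","twist","jaw"]}

```bash
ls; mkdir -p pics; python3 - <<'E'
from bench import r
import cv2,numpy as np
print(r.get_obs(), r.hold_point_z)
for n in ["scene","side","wrist"]:
    f=r.grab_frame(n)
    np.savez(f"{n}0.npz",**f)
    cv2.imwrite(f"pics/{n}0.png",cv2.resize(f["color"][:,:,::-1],(800,600),interpolation=cv2.INTER_CUBIC))
    print(n,f["intrinsics"].tolist(),[f[k].tolist() for k in ("R","t","hand_eye") if k in f])
E
```

```text
pics
{'clock': 0.0, 'joints': array([-1.38212303,  0.47781181,  0.022292  ,  1.55646605, -0.01150452,
        1.10930662, -0.08311868]), 'qvel': array([ 0.00153236, -0.0018443 ,  0.00045254,  0.00144739, -0.00070953,
        0.00089336,  0.00020045]), 'tau': array([-5.32386675e-04, -5.96441817e+01,  1.60782225e+00, -2.81197429e+01,
        1.25022573e-02,  9.33405769e-03, -5.27384813e-06]), 'tcp_pos': array([0.19727861, 0.64523251, 0.40371048]), 'orientation': array([ 2.52444950e+00,  1.86794716e+00, -2.24315041e-03]), 'contact_force': array([ 0.50087616, -0.02542245, -0.77327095]), 'moment': array([0.02275049, 0.02586167, 0.0393134 ]), 'grip_width': 0.08530002448280932} 0.1547
scene [[433.0060757508474, 0.0, 260.5943243788904], [0.0, 433.0060757508474, 184.13633407089262], [0.0, 0.0, 1.0]] [[[-0.8003433283235002, 0.5994538777526028, 0.010276441768891432], [0.468124673373276, 0.6355283245364589, -0.6139731581193472], [-0.37457956029023476, -0.4865786649240271, -0.7892600052286481]], [0.4396511932519069, -0.15233798100581952, 1.2399745999628269]]
side [[380.55151215038944, 0.0, 253.9416828812868], [0.0, 380.55151215038944, 188.52469023641362], [0.0, 0.0, 1.0]] [[[-0.9664852473485562, -0.2560338545949023, 0.01878648340901146], [-0.18122591377413064, 0.6286029410579845, -0.756317070196081], [0.1818335360551843, -0.7343738882847952, -0.65393543822853]], [0.5087709334813462, 0.1699724264555152, 1.0162430747421647]]
wrist [[317.3758960284815, 0.0, 258.9345312039342], [0.0, 317.3758960284815, 186.68406652989253], [0.0, 0.0, 1.0]] [[[0.9999989602634961, -0.00016130211087423516, -0.0014329876315766193, -0.000301109871610028], [0.0005362169199379267, 0.9640620933000786, 0.2656764813326197, -0.06767941181759089], [0.0013386348785222365, -0.2656769734912984, 0.9640611774224508, 0.03198836466889016], [0.0, 0.0, 0.0, 1.0]]]
```

View pics/scene0.png

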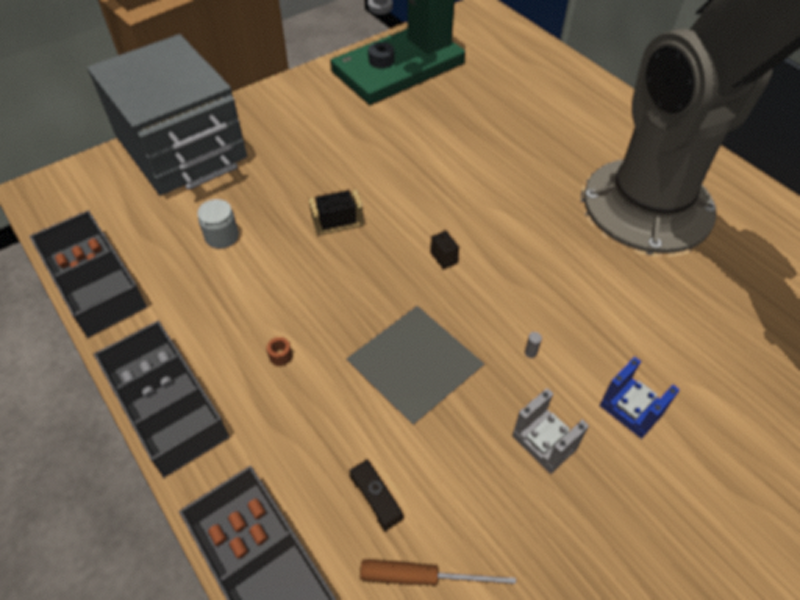

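View pics/side0.png

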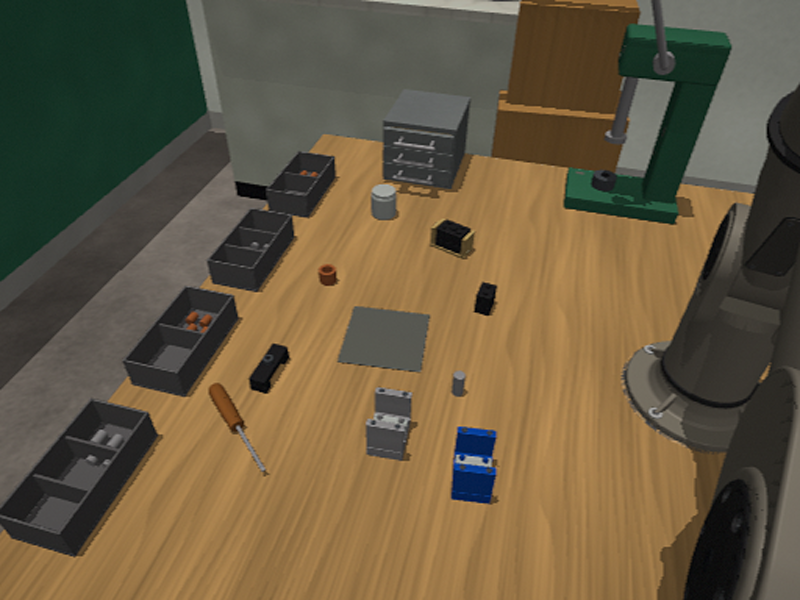

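View pics/wrist0.png

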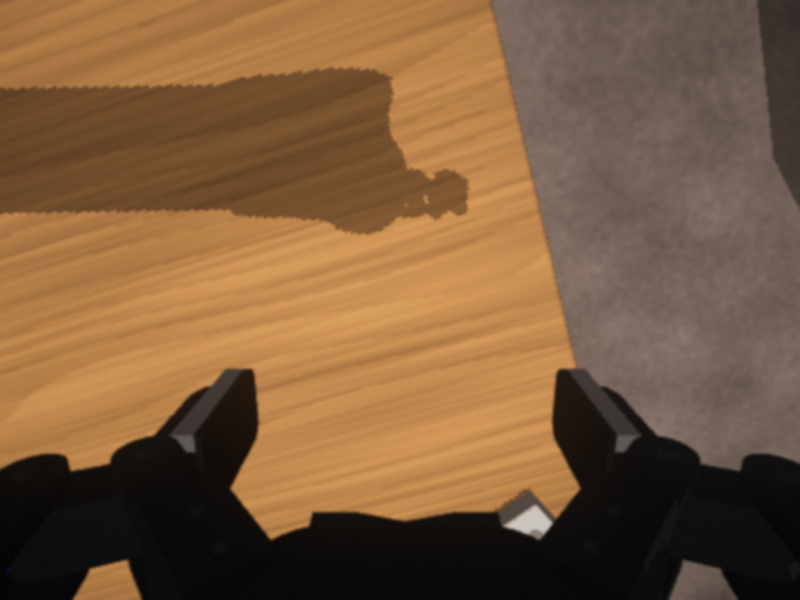

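The scene view shows these candidates (pixels in the 800x600 picture):
- **Riser:** the black block in the plywood cradle at (336,210) is the larger riser. The black block at (445,249) is the half-length bystander.
- **Fixture:** the grey fixture at (548,430) is the one meant. The blue one at (640,397) is the decoy.
- **Mat:** at (416,364).

Next I'll measure and take enlarged crops.

```bash
cat > h.py <<'E'
import numpy as np,cv2
from scipy.spatial.transform import Rotation as Ro
def cloud(f,Rwc,twc):
    K=f["intrinsics"];z=f["z_map"];v,u=np.mgrid[0:z.shape[0],0:z.shape[1]]
    P=np.stack([(u-K[0,2])/K[0,0]*z,(v-K[1,2])/K[1,1]*z,z],-1)
    return P@Rwc.T+twc
def ext(f,o=None):
    if "R" in f: R=f["R"];return R.T,-R.T@f["t"]
    H=f["hand_eye"];Rt=Ro.from_rotvec(o["orientation"]).as_matrix()
    return Rt@H[:3,:3],Rt@H[:3,3]+o["tcp_pos"]
def ray(f,E,uv,zp):
    K=f["intrinsics"];uv=np.atleast_2d(uv).astype(float)
    d=np.c_[(uv[:,0]-K[0,2])/K[0,0],(uv[:,1]-K[1,2])/K[1,1],np.ones(len(uv))]@E[0].T
    return E[1]+d*((zp-E[1][2])/d[:,2])[:,None]
def proj(f,E,X):
    K=f["intrinsics"];c=(np.atleast_2d(X)-E[1])@E[0];p=c@K.T;return p[:,:2]/p[:,2:]
E
python3 - <<'E'
from h import *
s=1.5625
for n,boxes in {"scene":{"riser":(300,180,372,240),"half":(425,225,465,275),"mat":(345,305,488,425),"fix":(508,385,592,475),"blue":(598,355,682,438)},
 "side":{"riser":(428,212,478,262),"half":(470,278,500,318),"mat":(336,304,432,372),"fix":(362,385,415,462)}}.items():
    f=dict(np.load(n+"0.npz"));E=ext(f);P=cloud(f,*E)
    c=f["color"].astype(int)
    for k,b in boxes.items():
        x0,y0,x1,y1=[int(q/s) for q in b];Q=P[y0:y1,x0:x1].reshape(-1,3);C=c[y0:y1,x0:x1].reshape(-1,3)
        m=Q[:,2]>0.025 if k!="mat" else (C.max(1)-C.min(1)<20)
        Q=Q[m];print(n,k,m.sum(),((Q.min(0)+Q.max(0))/2).round(4),(Q.max(0)-Q.min(0)).round(3),np.percentile(Q[:,2],[50,98]).round(3))
    im=f["color"][:,:,::-1]
    if n=="scene":
        a=cv2.resize(im[110:160,190:310],(800,333),interpolation=cv2.INTER_CUBIC);b=cv2.resize(im[225:305,320:440],(390,260),interpolation=cv2.INTER_CUBIC)
        b=cv2.copyMakeBorder(b,0,0,0,410,cv2.BORDER_CONSTANT)
        cv2.imwrite("pics/crop0.png",np.vstack([a,b]))
E
```

```text
scene riser 572 [0.6626 0.0519 0.4528] [0.45  0.769 0.856] [0.049 0.057]
scene half 234 [0.6264 0.1462 0.4528] [0.522 0.581 0.856] [0.043 0.051]
scene mat 3216 [0.6776 0.1867 0.4392] [0.42  0.5   0.883] [0.003 0.006]
scene fix 1104 [0.6694 0.3136 0.4528] [0.437 0.246 0.856] [0.041 0.077]
scene blue 982 [0.6    0.3319 0.4528] [0.575 0.209 0.856] [0.039 0.077]
side riser 355 [0.4341 0.2184 0.4043] [0.193 1.103 0.759] [0.049 0.058]
side half 157 [0.3687 0.3118 0.4043] [0.062 0.916 0.759] [0.044 0.696]
side mat 1864 [0.4816 0.3518 0.3908] [0.288 0.836 0.786] [0.004 0.006]
side fix 919 [0.4244 0.4796 0.4043] [0.173 0.58  0.759] [0.055 0.078]
```

View pics/crop0.png

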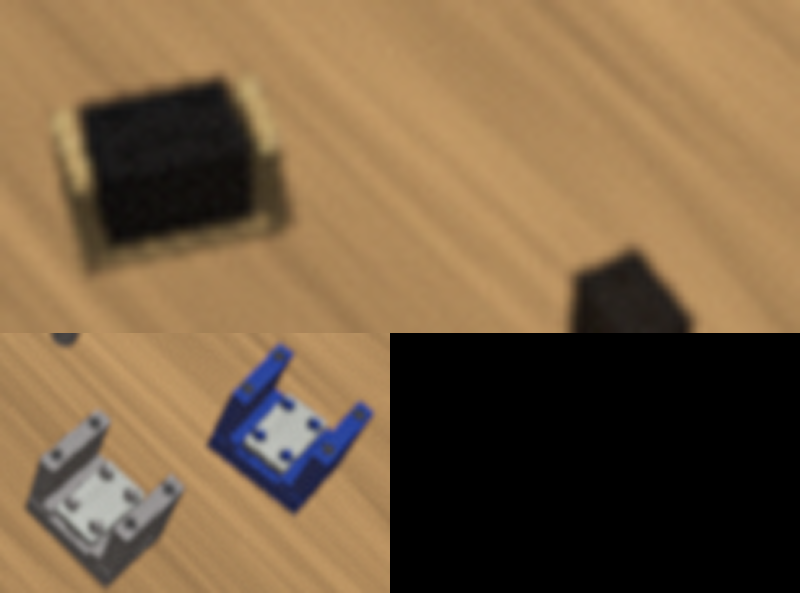

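The crop confirms the long black riser between plywood end walls at (170,160), and the grey steel fixture at (100,500) beside the blue decoy. I'll filter out the depth dropouts and get poses.

```bash
python3 - <<'E'
from h import *
s=1.5625
for n,boxes in {"scene":{"riser":(295,175,376,240),"half":(425,225,465,275),"mat":(345,300,488,425),"fix":(508,385,592,475)},
 "side":{"riser":(428,212,478,262),"half":(470,278,500,318),"mat":(336,304,432,372),"fix":(362,385,415,462)}}.items():
    f=dict(np.load(n+"0.npz"));E=ext(f);P=cloud(f,*E)
    c=f["color"].astype(int)
    for k,b in boxes.items():
        x0,y0,x1,y1=[int(q/s) for q in b];Q=P[y0:y1,x0:x1].reshape(-1,3);C=c[y0:y1,x0:x1].reshape(-1,3)
        ok=(f["z_map"][y0:y1,x0:x1].ravel()>0)
        lo,hi={"riser":(.04,.065),"half":(.035,.06),"fix":(.065,.085),"mat":(-.01,.02)}[k]
        m=ok&(Q[:,2]>lo)&(Q[:,2]<hi)
        if k=="mat": m&=(C.max(1)-C.min(1)<20)
        Q=Q[m];print(n,k,m.sum(),cv2.minAreaRect((Q[:,:2]*1000).astype(np.float32)))
        if k=="riser":
            m2=m[m]&(C[m].max(1)<60);print("  black",cv2.minAreaRect((Q[m2,:2]*1000).astype(np.float32)))
E
```

```text
scene riser 427 ((482.123046875, -299.1849060058594), (49.913238525390625, 84.7329330444336), 69.55899810791016)
  black ((482.2708740234375, -298.462646484375), (43.45216751098633, 62.057777404785156), 69.63265991210938)
scene half 186 ((383.65234375, -120.32067108154297), (46.725284576416016, 32.14155197143555), 79.7575912475586)
scene mat 3206 ((546.233154296875, 14.770088195800781), (147.28172302246094, 145.85450744628906), 6.304861545562744)
scene fix 349 ((481.7132873535156, 228.42747497558594), (57.060546875, 73.95530700683594), 3.810046672821045)
side riser 244 ((481.8808288574219, -300.9276123046875), (50.578853607177734, 85.4651870727539), 68.42512512207031)
  black ((481.1563720703125, -296.95184326171875), (51.53597640991211, 65.19232940673828), 75.01227569580078)
side half 122 ((382.72052001953125, -122.48019409179688), (50.13383483886719, 30.502408981323242), 81.85520935058594)
side mat 1858 ((545.4619750976562, 14.830490112304688), (147.64453125, 152.48098754882812), 6.352001667022705)
side fix 325 ((480.9986572265625, 227.98291015625), (56.18021011352539, 75.46318817138672), 4.385573863983154)
```

```bash
cat >> h.py <<'E'
def plan(o,tgt,head=None,step=.045):
    """print tool-axis total shift and per-row scaled shift; turn separately (after the shift)"""
    M=Ro.from_rotvec(o["orientation"]).as_matrix()
    d=M.T@(np.array(tgt)-o["tcp_pos"]);n=max(1,int(np.ceil(np.linalg.norm(d)/step)))
    print("pos",o["tcp_pos"].round(4),"head",np.degrees(np.arctan2(M[1,0],M[0,0])).round(2),"zaxis",M[:,2].round(4))
    print("shift mm",(d*1000).round(1),"rows",n,"per row",(d/n/.12).round(4))
    if head is not None:
        h=np.radians(head);G=np.array([[np.cos(h),np.sin(h),0],[np.sin(h),-np.cos(h),0],[0,0,-1]]).T
        w=Ro.from_matrix(M.T@G).as_rotvec(degrees=True);k=max(1,int(np.ceil(np.linalg.norm(w)/8)))
        print("turn deg",w.round(2),"rows",k,"per row",(w/k/120).round(4))
E
python3 - <<'E'
from h import *
from bench import r
o=r.get_obs();plan(o,[.49,.228,.40],69.5)
E
```

```text
pos [0.1973 0.6453 0.404 ] head 73.0 zaxis [-3.0e-04 -1.4e-03 -1.0e+00]
shift mm [-313.5  401.9    4.4] rows 12 per row [-0.2177  0.2791  0.0031]
turn deg [0.01 0.08 3.5 ] rows 1 per row [0.0001 0.0007 0.0291]
```

Request:
apply_moves(dp=[[-0.218, 0.279, 0], [-0.218, 0.279, 0], [-0.218, 0.279, 0], [-0.218, 0.279, 0], [-0.218, 0.279, 0], [-0.218, 0.279, 0], [-0.218, 0.279, 0], [-0.218, 0.279, 0], [-0.218, 0.279, 0], [-0.218, 0.279, 0], [-0.218, 0.279, 0], [-0.218, 0.279, 0], [0, 0, 0], [0, 0, 0]], twist=[[0, 0, 0], [0, 0, 0], [0, 0, 0], [0, 0, 0], [0, 0, 0], [0, 0, 0], [0, 0, 0], [0, 0, 0], [0, 0, 0], [0, 0, 0], [0, 0, 0], [0, 0, 0], [0, 0, 0.03], [0, 0, 0]], jaw=[0, 0, 0, 0, 0, 0, 0, 0, 0, 0, 0, 0, 0, 0])

```text
clock: 1.55
tcp_pos: [0.499, 0.2106, 0.4]
orientation: [2.581, 1.789, -0.009]
contact_force: [0.6, 0.5, -0.4]
grip_width: 0.0855
```

```bash
python3 - <<'E'
from h import *
from bench import r
o=r.get_obs();f=r.grab_frame("wrist");np.savez("w1.npz",**f,**o)
cv2.imwrite("pics/w1.png",cv2.resize(f["color"][:,:,::-1],(800,600),interpolation=cv2.INTER_CUBIC))
print(o["clock"],o["joints"].round(2))
plan(o,[.60,.0,.40],69.5)
E
```

```text
1.55 [-0.71  0.27  0.24  1.89 -0.07  1.    0.77]
pos [0.499  0.2106 0.4   ] head 69.45 zaxis [-0.0041 -0.0043 -1.    ]
shift mm [-161.8  168.5    0.5] rows 6 per row [-0.2247  0.234   0.0007]
turn deg [-0.13  0.32 -0.05] rows 1 per row [-0.0011  0.0026 -0.0004]
```

View pics/w1.png

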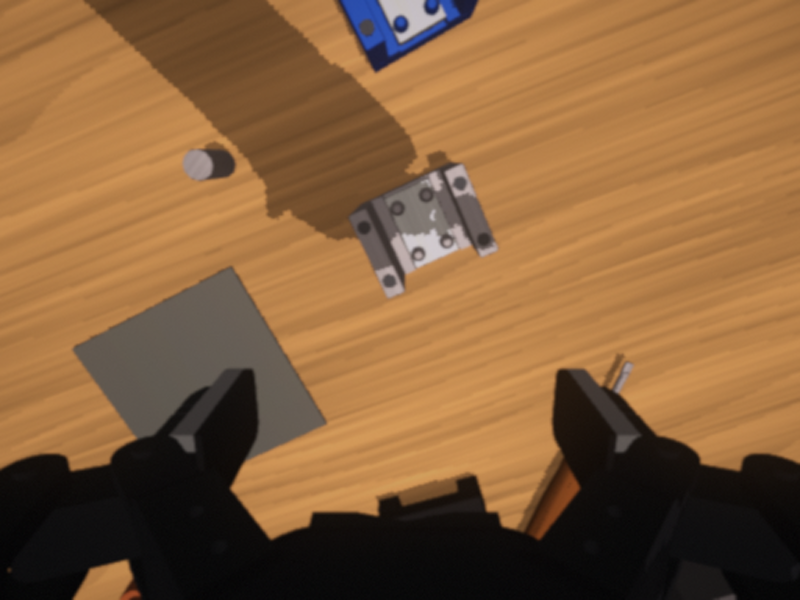

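The wrist view shows the grey fixture at about (423,230), its four studs at (397,208), (426,194), (447,241) and (418,254), and its cheek tops. The mat is at (200,350) and the blue decoy is at the top. I'll measure it more finely in a crop.

```bash
python3 - <<'E'
from h import *
f=dict(np.load("w1.npz"));E=ext(f,f);P=cloud(f,*E)
print(ray(f,E,np.array([[397,208],[426,194],[447,241],[418,254]])/1.5625-.2,.042).round(4).tolist(), ray(f,E,np.array([[397,208],[426,194],[447,241],[418,254]])/1.5625-.2,.042).mean(0))
print(ray(f,E,np.array([[364,228],[389,281],[459,183],[484,239]])/1.5625-.2,.075).round(4).tolist(), ray(f,E,np.array([[364,228],[389,281],[459,183],[484,239]])/1.5625-.2,.075).mean(0))
sub=(slice(95,200),slice(210,330))
Q=P[sub].reshape(-1,3);m=(Q[:,2]>.065)&(Q[:,2]<.085)
print(m.sum(),cv2.minAreaRect((Q[m][:,:2]*1000).astype(np.float32)),np.median(Q[m][:,2]))
im=f["color"][95:200,210:330,::-1]
cv2.imwrite("pics/c1.png",cv2.resize(im,(686,600),interpolation=cv2.INTER_CUBIC))
v,u=np.mgrid[0:384,0:512]
c=f["color"].astype(int);m=(c.max(2)-c.min(2)<22)&(c.max(2)>60)&(abs(P[...,2]-.003)<.006)&(u<215)&(v>165)
Q=P[m];print("mat",m.sum(),cv2.minAreaRect((Q[:,:2]*1000).astype(np.float32)))
E
```

```text
[[0.4631, 0.2157, 0.042], [0.4613, 0.2364, 0.042], [0.495, 0.239, 0.042], [0.4965, 0.218, 0.042]] [0.47897399 0.22727005 0.042     ]
[[0.4644, 0.195, 0.075], [0.4998, 0.1973, 0.075], [0.4595, 0.2561, 0.075], [0.4955, 0.2595, 0.075]] [0.47981543 0.22699344 0.075     ]
1619 ((479.60009765625, 226.72755432128906), (56.172279357910156, 74.00788879394531), 4.086802959442139) 0.07375502905766212
mat 8553 ((544.9727783203125, 14.235054016113281), (146.13536071777344, 147.27577209472656), 6.247657775878906)
```

View pics/c1.png

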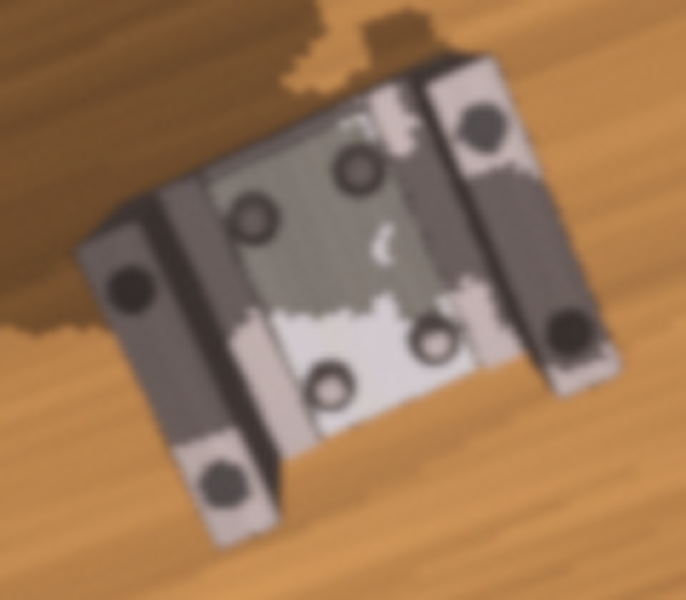

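Request:
apply_moves(dp=[[-0.225, 0.234, 0], [-0.225, 0.234, 0], [-0.225, 0.234, 0], [-0.225, 0.234, 0], [-0.225, 0.234, 0], [-0.15, 0.1, 0], [0, 0, 0], [0, 0, 0]], twist=[[0, 0, 0], [0, 0, 0], [0, 0, 0], [0, 0, 0], [0, 0, 0], [0, 0, 0], [0, 0, 0], [0, 0, 0]], jaw=[0, 0, 0, 0, 0, 0, 0, 0])

```text
clock: 2.4
tcp_pos: [0.5912, 0.0197, 0.3989]
orientation: [-2.548, -1.834, 0.01]
contact_force: [0.2, 1.5, 0.0]
grip_width: 0.0853
```

```bash
python3 - <<'E'
from h import *
from bench import r
o=r.get_obs()
print(o["clock"],o["joints"].round(2))
plan(o,[.482,-.30,.40],69.5)
E
```

```text
2.4 [-0.39  0.36  0.32  1.78 -0.13  1.03  1.23]
pos [0.5912 0.0197 0.3989] head 71.48 zaxis [-0.0063 -0.002  -1.    ]
shift mm [-3.379e+02 -2.000e+00  2.000e-01] rows 8 per row [-3.52e-01 -2.10e-03  2.00e-04]
turn deg [-0.3   0.23  1.98] rows 1 per row [-0.0025  0.0019  0.0165]
```

Request:
apply_moves(dp=[[-0.352, 0, 0], [-0.352, 0, 0], [-0.352, 0, 0], [-0.352, 0, 0], [-0.352, 0, 0], [-0.352, 0, 0], [-0.33, 0, 0], [-0.2, 0, 0], [0, 0, 0], [0, 0, 0], [0, 0, 0]], twist=[[0, 0, 0], [0, 0, 0], [0, 0, 0], [0, 0, 0], [0, 0, 0], [0, 0, 0], [0, 0, 0], [0, 0, 0], [0, 0, 0.015], [0, 0, 0], [0, 0, 0]], jaw=[0, 0, 0, 0, 0, 0, 0, 0, 0, 0, 0])

```text
clock: 3.5
tcp_pos: [0.4977, -0.2645, 0.3974]
orientation: [-2.524, -1.851, -0.002]
contact_force: [0.4, -0.2, -0.5]
grip_width: 0.0858
```

```bash
python3 - <<'E'
from h import *
from bench import r
o=r.get_obs();f=r.grab_frame("wrist");np.savez("w2.npz",**f,**o)
cv2.imwrite("pics/w2.png",cv2.resize(f["color"][:,:,::-1],(800,600),interpolation=cv2.INTER_CUBIC))
print(o["clock"],o["joints"].round(2))
plan(o,[.482,-.30,.30],69.5)
E=ext(f,o);P=cloud(f,*E);v,u=np.mgrid[0:384,0:512]
c=f["color"].astype(int)
near=np.hypot(P[...,0]-.482,P[...,1]+.3)<.07
m=near&(P[...,2]>.042)&(P[...,2]<.065)
print("all",m.sum(),cv2.minAreaRect((P[m][:,:2]*1000).astype(np.float32)))
m&=c.max(2)<70
print("black",m.sum(),cv2.minAreaRect((P[m][:,:2]*1000).astype(np.float32)),np.median(P[m][:,2]))
E
```

```text
3.5 [ 0.03  0.32  0.43  1.85 -0.16  1.01  1.8 ]
pos [ 0.4977 -0.2645  0.3974] head 72.5 zaxis [-0.0058  0.0096 -0.9999]
shift mm [-39.3  -3.5  97.2] rows 3 per row [-0.1092 -0.0097  0.27  ]
turn deg [-0.49 -0.41  3.  ] rows 1 per row [-0.0041 -0.0034  0.025 ]
all 3357 ((480.2837219238281, -301.4516906738281), (46.9246711730957, 84.91570281982422), 70.63629150390625)
black 2516 ((480.4302062988281, -301.9733581542969), (42.930564880371094, 62.07510757446289), 71.41902923583984) 0.04905643987540603
```

View pics/w2.png

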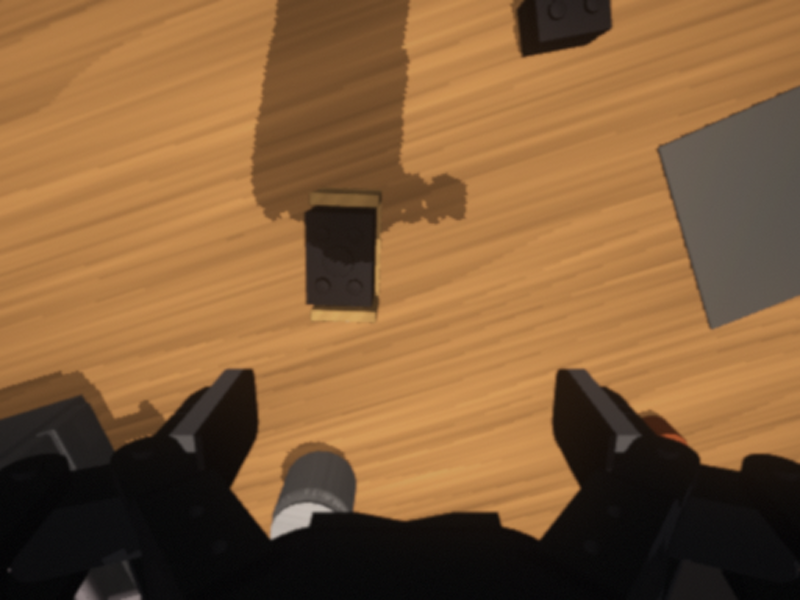

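The riser stands in the cradle at (340,255) with its studs up. The half riser is at (563,25), the grease can at (315,490) and the mat on the right. I'm moving above the riser.

```bash
python3 - <<'E'
from h import *
from bench import r
plan(r.get_obs(),[.4808,-.3005,.26],70.5)
E
```

```text
pos [ 0.498  -0.264   0.3974] head 72.55 zaxis [-0.0057  0.01   -0.9999]
shift mm [-41.   -4.3 137.1] rows 4 per row [-0.0855 -0.009   0.2856]
turn deg [-0.49 -0.44  2.05] rows 1 per row [-0.0041 -0.0037  0.0171]
```

Request:
apply_moves(dp=[[0, 0, 0], [-0.085, -0.009, 0.285], [-0.085, -0.009, 0.285], [-0.085, -0.009, 0.285], [-0.085, -0.009, 0.25], [0, 0, 0], [0, 0, 0]], twist=[[-0.004, -0.004, 0.017], [0, 0, 0], [0, 0, 0], [0, 0, 0], [0, 0, 0], [0, 0, 0], [0, 0, 0]], jaw=[0, 0, 0, 0, 0, 0, 0])

```text
clock: 4.25
tcp_pos: [0.4886, -0.2897, 0.2623]
orientation: [2.544, 1.842, 0.011]
contact_force: [-0.2, 0.9, 0.2]
grip_width: 0.0857
```

```bash
python3 - <<'E'
from h import *
from bench import r
o=r.get_obs();f=r.grab_frame("wrist");np.savez("w3.npz",**f,**o)
cv2.imwrite("pics/w3.png",cv2.resize(f["color"][:,:,::-1],(800,600),interpolation=cv2.INTER_CUBIC))
E=ext(f,o);P=cloud(f,*E)
c=f["color"].astype(int)
near=np.hypot(P[...,0]-.482,P[...,1]+.3)<.07
m=near&(P[...,2]>.042)&(P[...,2]<.065)
print("all",m.sum(),cv2.minAreaRect((P[m][:,:2]*1000).astype(np.float32)))
m&=c.max(2)<70
print("black",m.sum(),cv2.minAreaRect((P[m][:,:2]*1000).astype(np.float32)),np.median(P[m][:,2]))
plan(o,[.4808,-.3005,.19],70.5)
E
```

```text
all 9325 ((480.7757568359375, -301.2010498046875), (46.79942321777344, 85.45406341552734), 70.25463104248047)
black 6941 ((482.0390930175781, -302.71917724609375), (43.331756591796875, 65.24455261230469), 70.62200164794922) 0.04901754808441472
pos [ 0.4886 -0.2897  0.2623] head 71.83 zaxis [ 0.0065  0.0034 -1.    ]
shift mm [-13.1  -4.4  72.2] rows 2 per row [-0.0545 -0.0184  0.3007]
turn deg [ 0.29 -0.31  1.33] rows 1 per row [ 0.0024 -0.0026  0.0111]
```

View pics/w3.png

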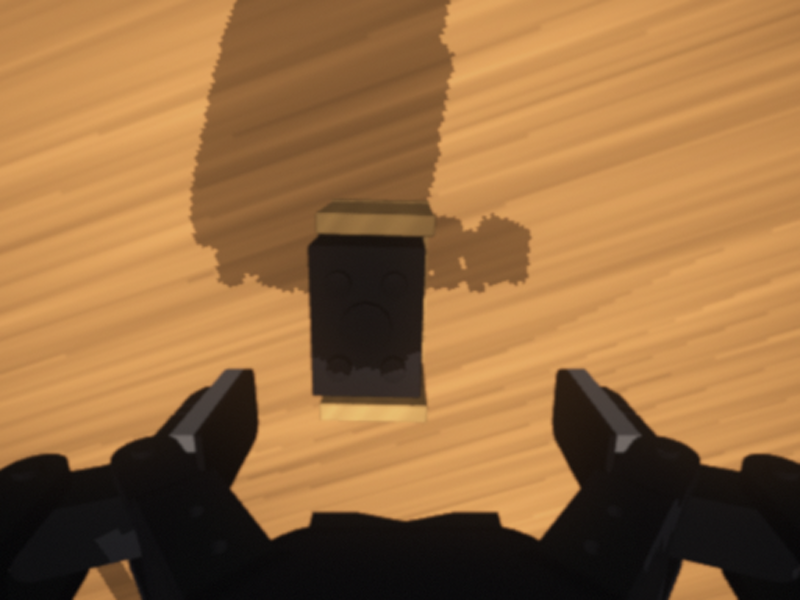

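The riser is between the fingers at (367,315), offset a little to the left. I'll centre on it and turn first, then go down.

Request:
apply_moves(dp=[[0, 0, 0], [-0.11, -0.035, 0], [0, 0, 0]], twist=[[0.002, -0.003, 0.012], [0, 0, 0], [0, 0, 0]], jaw=[0, 0, 0])

```text
clock: 4.6
tcp_pos: [0.4819, -0.3002, 0.2664]
orientation: [2.561, 1.809, 0.005]
contact_force: [-0.9, -0.4, 0.6]
grip_width: 0.0853
```

```bash
python3 - <<'E'
from h import *
from bench import r
plan(r.get_obs(),[.4812,-.3010,.187],70.4)
E
```

```text
pos [ 0.4819 -0.3002  0.2664] head 70.48 zaxis [ 0.0063 -0.0032 -1.    ]
shift mm [-0.9 -0.9 79.4] rows 2 per row [-0.0039 -0.0038  0.3308]
turn deg [0.4  0.05 0.08] rows 1 per row [0.0033 0.0004 0.0007]
```

Request:
apply_moves(dp=[[-0.004, -0.004, 0.15], [-0.004, -0.004, 0.17], [0, 0, 0.17], [0, 0, 0.15], [0, 0, 0], [0, 0, 0]], twist=[[0.003, 0, 0], [0, 0, 0], [0, 0, 0], [0, 0, 0], [0, 0, 0], [0, 0, 0]], jaw=[0, 0, 0, 0, 0, 0])

```text
clock: 5.2
tcp_pos: [0.4811, -0.3019, 0.1869]
orientation: [2.564, 1.809, 0.003]
contact_force: [0.9, -0.3, -0.1]
grip_width: 0.0854
```

```bash
python3 - <<'E'
from h import *
from bench import r
plan(r.get_obs(),[.4812,-.3010,.187],70.4)
E
```

```text
pos [ 0.4811 -0.3019  0.1869] head 70.4 zaxis [ 0.0039 -0.0019 -1.    ]
shift mm [ 0.9 -0.2 -0.1] rows 1 per row [ 0.0077 -0.0016 -0.0012]
turn deg [0.25 0.03 0.  ] rows 1 per row [0.0021 0.0002 0.    ]
```

Close with moderate force, then lift.

Request:
apply_moves(dp=[[0.007, 0, 0], [0, 0, 0], [0, 0, 0], [0, 0, 0], [0, 0, 0], [0, 0, 0], [0, 0, 0], [0, 0, 0], [0, 0, 0], [0, 0, 0]], twist=[[0.002, 0, 0], [0, 0, 0], [0, 0, 0], [0, 0, 0], [0, 0, 0], [0, 0, 0], [0, 0, 0], [0, 0, 0], [0, 0, 0], [0, 0, 0]], jaw=[60, 120, 160, 200, 255, 255, 255, 255, 255, 255], grip_force=40)

```text
clock: 6.2
tcp_pos: [0.4818, -0.3011, 0.1889]
orientation: [2.565, 1.81, 0.001]
contact_force: [-0.0, -0.3, -2.5]
grip_width: 0.0435
```

```bash
python3 - <<'E'
from h import *
from bench import r
o=r.get_obs();print(o["grip_width"],o["contact_force"]);plan(o,[.4812,-.3010,.29],70.4)
E
```

```text
0.04352568721453423 [-0.04001198 -0.27058068 -2.53379027]
pos [ 0.4818 -0.3011  0.1889] head 70.42 zaxis [ 0.0021 -0.0014 -1.    ]
shift mm [-1.000e-01 -3.000e-01 -1.011e+02] rows 3 per row [-0.0003 -0.0009 -0.2807]
turn deg [0.14 0.03 0.02] rows 1 per row [0.0012 0.0003 0.0001]
```

Request:
apply_moves(dp=[[0, 0, -0.08], [0, 0, -0.15], [0, 0, -0.2], [0, 0, -0.25], [0, 0, -0.2], [0, 0, 0], [0, 0, 0]], twist=[[0, 0, 0], [0, 0, 0], [0, 0, 0], [0, 0, 0], [0, 0, 0], [0, 0, 0], [0, 0, 0]], jaw=[255, 255, 255, 255, 255, 255, 255])

```text
clock: 6.9
tcp_pos: [0.4808, -0.3011, 0.3006]
orientation: [2.567, 1.809, 0.001]
contact_force: [-0.7, 0.1, -2.2]
grip_width: 0.0434
```

```bash
python3 - <<'E'
from h import *
from bench import r
o=r.get_obs();f=r.grab_frame("wrist")
cv2.imwrite("pics/w4.png",cv2.resize(f["color"][:,:,::-1],(800,600),interpolation=cv2.INTER_CUBIC))
print(o["grip_width"],o["contact_force"]);plan(o,[.545,.0145,.30],70.4,.04)
E
```

```text
0.043361568107385326 [-0.71070164  0.07583963 -2.23722184]
pos [ 0.4808 -0.3011  0.3006] head 70.36 zaxis [ 1.4e-03 -8.0e-04 -1.0e+00]
shift mm [318.9 -45.6   0.5] rows 9 per row [ 0.2952 -0.0423  0.0004]
turn deg [ 0.09  0.02 -0.04] rows 1 per row [ 0.0008  0.0001 -0.0004]
```

View pics/w4.png

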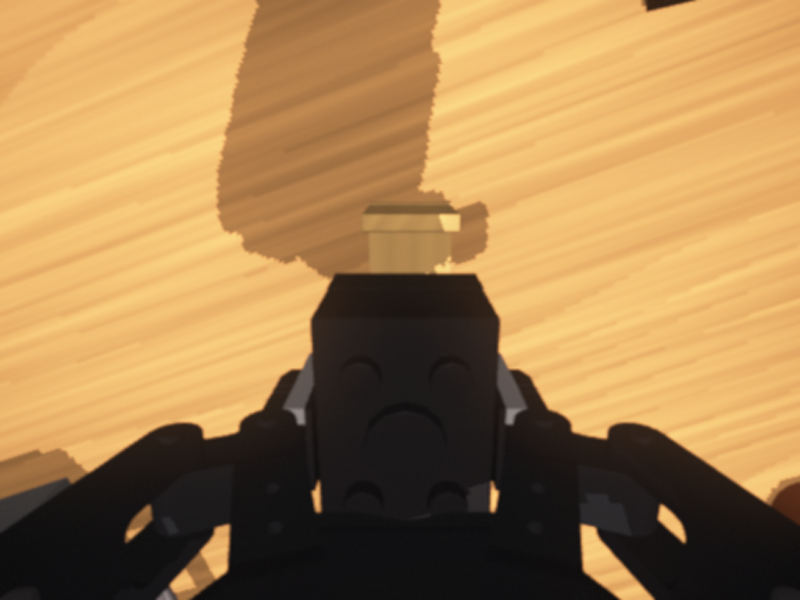

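The riser hangs level in the jaws at (405,410), and the cradle behind it at (412,225) is empty. Next is the mat.

Request:
apply_moves(dp=[[0.1, -0.015, 0], [0.2, -0.03, 0], [0.295, -0.042, 0], [0.295, -0.042, 0], [0.295, -0.042, 0], [0.295, -0.042, 0], [0.295, -0.042, 0], [0.295, -0.042, 0], [0.295, -0.042, 0], [0.2, -0.03, 0], [0.1, -0.015, 0], [0, 0, 0], [0, 0, 0]], twist=[[0, 0, 0], [0, 0, 0], [0, 0, 0], [0, 0, 0], [0, 0, 0], [0, 0, 0], [0, 0, 0], [0, 0, 0], [0, 0, 0], [0, 0, 0], [0, 0, 0], [0, 0, 0], [0, 0, 0]], jaw=[255, 255, 255, 255, 255, 255, 255, 255, 255, 255, 255, 255, 255])

```text
clock: 8.25
tcp_pos: [0.5411, 0.0371, 0.2857]
orientation: [-2.554, -1.805, 0.031]
contact_force: [0.1, -0.7, -1.6]
grip_width: 0.0433
```

```bash
python3 - <<'E'
from h import *
from bench import r
o=r.get_obs();print(o["grip_width"],o["contact_force"]);plan(o,[.545,.0145,.20],70.4,.04)
E
```

```text
0.04326354608622539 [ 0.0628393  -0.72290523 -1.59397498]
pos [0.5411 0.0371 0.2857] head 70.52 zaxis [-0.0245  0.     -0.9997]
shift mm [-19.3  13.2  85.5] rows 3 per row [-0.0535  0.0366  0.2376]
turn deg [-1.32  0.47  0.12] rows 1 per row [-0.011   0.0039  0.001 ]
```

Request:
apply_moves(dp=[[-0.05, 0.036, 0.1], [-0.06, 0.036, 0.2], [-0.05, 0.036, 0.2], [0, 0, 0.15], [0, 0, 0.06], [0, 0, 0], [0, 0, 0]], twist=[[-0.011, 0.004, 0.001], [0, 0, 0], [0, 0, 0], [0, 0, 0], [0, 0, 0], [0, 0, 0], [0, 0, 0]], jaw=[255, 255, 255, 255, 255, 255, 255])

```text
clock: 8.95
tcp_pos: [0.5454, 0.0018, 0.1987]
orientation: [2.578, 1.787, -0.003]
contact_force: [0.4, -0.3, -2.4]
grip_width: 0.0433
```

```bash
python3 - <<'E'
from h import *
from bench import r
o=r.get_obs();print(o["grip_width"],o["contact_force"]);plan(o,[.545,.0145,.186],70.4,.04)
E
```

```text
0.04333753525266584 [ 0.3627923  -0.27170708 -2.44715615]
pos [0.5454 0.0018 0.1987] head 69.47 zaxis [ 0.0013 -0.0048 -1.    ]
shift mm [11.8 -4.8 12.6] rows 1 per row [ 0.0986 -0.0403  0.1049]
turn deg [ 0.17  0.23 -0.93] rows 1 per row [ 0.0014  0.002  -0.0078]
```

Request:
apply_moves(dp=[[0.05, -0.02, 0.03], [0.04, -0.02, 0.03], [0, 0, 0.02], [0, 0, 0.015], [0, 0, 0]], twist=[[0.001, 0.002, 0], [0, 0, 0], [0, 0, 0], [0, 0, 0], [0, 0, 0]], jaw=[255, 255, 255, 255, 255])

```text
clock: 9.45
tcp_pos: [0.5457, 0.0155, 0.1889]
orientation: [2.579, 1.791, 0.008]
contact_force: [-1.1, 0.2, -2.3]
grip_width: 0.0432
```

```bash
python3 - <<'E'
from h import *
from bench import r
o=r.get_obs();print(o["grip_width"],o["contact_force"]);plan(o,[.545,.0145,.186],70.4,.04)
E
```

```text
0.043167569968494815 [-1.08431705  0.21794391 -2.32462583]
pos [0.5457 0.0155 0.1889] head 69.55 zaxis [ 0.0054  0.0016 -1.    ]
shift mm [-1.2 -0.3  2.9] rows 1 per row [-0.0102 -0.0025  0.0241]
turn deg [ 0.26 -0.19 -0.85] rows 1 per row [ 0.0021 -0.0016 -0.0071]
```

Request:
apply_moves(dp=[[0, 0, 0.01], [0, 0, 0.01], [0, 0, 0.01], [0, 0, 0]], twist=[[0.002, -0.002, 0], [0, 0, 0], [0, 0, 0], [0, 0, 0]], jaw=[255, 255, 255, 255])

```text
clock: 9.85
tcp_pos: [0.546, 0.0154, 0.1858]
orientation: [2.58, 1.791, -0.001]
contact_force: [0.4, -0.7, -1.8]
grip_width: 0.0435
```

Request:
apply_moves(dp=[[0, 0, 0.008], [0, 0, 0.008], [0, 0, 0]], twist=[[0, 0, 0], [0, 0, 0], [0, 0, 0]], jaw=[255, 255, 255])

```text
clock: 10.15
tcp_pos: [0.5461, 0.0151, 0.186]
orientation: [-2.581, -1.791, -0.001]
contact_force: [-0.6, -0.4, -2.6]
grip_width: 0.0431
```

Request:
apply_moves(dp=[[0, 0, 0.015], [0, 0, 0.015], [0, 0, 0.0]], twist=[[0, 0, 0], [0, 0, 0], [0, 0, 0]], jaw=[255, 255, 255])

```text
clock: 10.45
tcp_pos: [0.5465, 0.0146, 0.1863]
orientation: [-2.58, -1.789, -0.003]
contact_force: [0.2, 0.3, -2.5]
grip_width: 0.0435
```

```bash
python3 - <<'E'
from h import *
from bench import r
f=r.grab_frame("side");o=r.get_obs();print(o["tcp_pos"],o["contact_force"])
cv2.imwrite("pics/s5.png",cv2.resize(f["color"][170:270,180:313,::-1],(800,600),interpolation=cv2.INTER_CUBIC))
for i in range(4):
    g=r.grab_frame("scene");o=r.get_obs();print(o["tcp_pos"],o["contact_force"])
E
```

```text
[0.54653856 0.01459472 0.18611683] [ 0.32102884 -0.81600828 -2.31763755]
[0.54648527 0.01464441 0.18575995] [-1.50399203  0.81153472  3.43619554]
[0.54651503 0.01465789 0.18572836] [-0.96861073  0.10819919  4.89415189]
[0.54654427 0.01467199 0.18574745] [-1.08367718  0.39676331  4.8478004 ]
[0.54654873 0.01469144 0.18573288] [-1.85697984 -0.18879009  5.87418012]
```

View pics/s5.png

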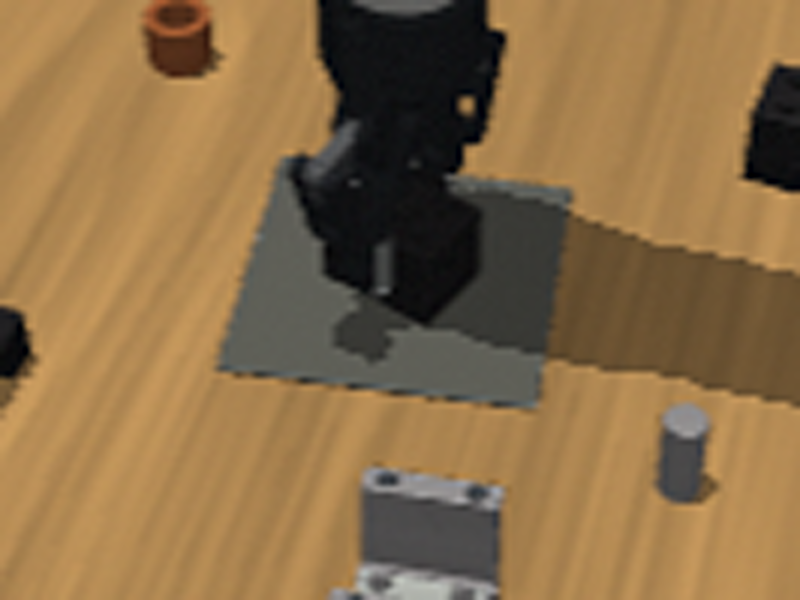

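The riser stands upright on the mat at (430,260), and the wrist force has turned upward to +5 N, so it has contact. I'm releasing it and backing off upward.

Request:
apply_moves(dp=[[0, 0, 0], [0, 0, 0], [0, 0, 0], [0, 0, 0], [0, 0, 0], [0, 0, 0], [0, 0, 0], [0, 0, -0.1], [0, 0, -0.2], [0, 0, -0.3], [0, 0, -0.3], [0, 0, -0.1], [0, 0, 0], [0, 0, 0]], twist=[[0, 0, 0], [0, 0, 0], [0, 0, 0], [0, 0, 0], [0, 0, 0], [0, 0, 0], [0, 0, 0], [0, 0, 0], [0, 0, 0], [0, 0, 0], [0, 0, 0], [0, 0, 0], [0, 0, 0], [0, 0, 0]], jaw=[110, 80, 40, 0, 0, 0, 0, 0, 0, 0, 0, 0, 0, 0])

```text
clock: 12.1
tcp_pos: [0.546, 0.0142, 0.3116]
orientation: [-2.58, -1.788, -0.001]
contact_force: [-0.1, 0.7, 0.2]
grip_width: 0.0853
```

```bash
python3 - <<'E'
from h import *
from bench import r
o=r.get_obs();f=r.grab_frame("wrist");np.savez("w6.npz",**f,**o)
cv2.imwrite("pics/w6.png",cv2.resize(f["color"][:,:,::-1],(800,600),interpolation=cv2.INTER_CUBIC))
E=ext(f,o);P=cloud(f,*E);c=f["color"].astype(int)
m=(np.hypot(P[...,0]-.546,P[...,1]-.015)<.05)&(P[...,2]>.04)&(P[...,2]<.058)
print(m.sum(),cv2.minAreaRect((P[m][:,:2]*1000).astype(np.float32)),np.median(P[m][:,2]))
plan(o,[.546,.015,.30],-20)
E
```

```text
4503 ((544.94384765625, 14.533611297607422), (44.034671783447266, 62.20622253417969), 69.481689453125) 0.04596168018763133
pos [0.546  0.0142 0.3116] head 69.45 zaxis [-0.001   0.0021 -1.    ]
shift mm [ 0.7 -0.3 11.6] rows 1 per row [ 0.006  -0.0024  0.0964]
turn deg [-0.15  0.   89.45] rows 12 per row [-0.0001  0.      0.0621]
```

View pics/w6.png

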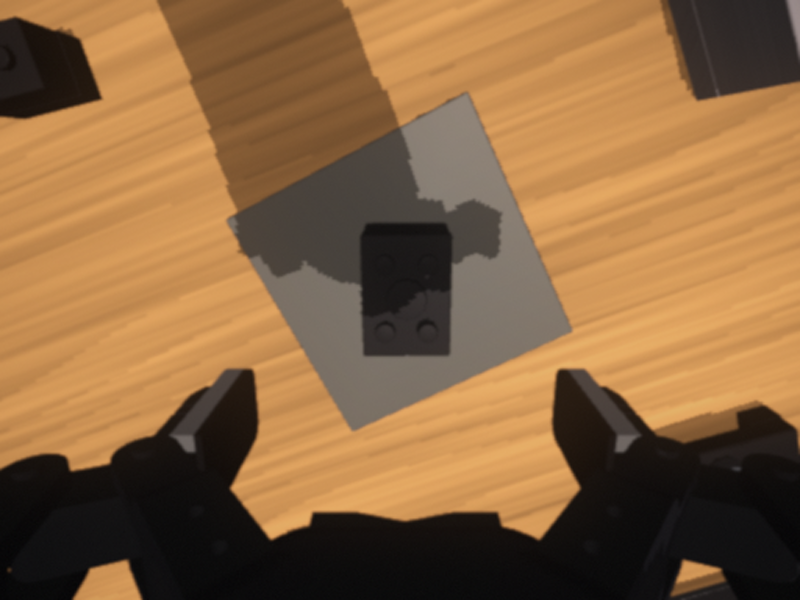

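The riser stands upright in the middle of the mat at (406,295). I'm turning 90° to grip it by its ends.

Request:
apply_moves(dp=[[0, 0, 0], [0, 0, 0], [0, 0, 0], [0, 0, 0], [0, 0, 0], [0, 0, 0], [0, 0, 0], [0, 0, 0], [0, 0, 0], [0, 0, 0], [0, 0, 0], [0, 0, 0], [0, 0, 0], [0, 0, 0]], twist=[[0, 0, 0.062], [0, 0, 0.062], [0, 0, 0.062], [0, 0, 0.062], [0, 0, 0.062], [0, 0, 0.062], [0, 0, 0.062], [0, 0, 0.062], [0, 0, 0.062], [0, 0, 0.062], [0, 0, 0.062], [0, 0, 0.04], [0, 0, 0], [0, 0, 0]], jaw=[0, 0, 0, 0, 0, 0, 0, 0, 0, 0, 0, 0, 0, 0])

```text
clock: 13.55
tcp_pos: [0.5381, 0.0142, 0.29]
orientation: [3.071, -0.562, -0.056]
contact_force: [0.1, 0.6, -0.6]
grip_width: 0.0856
```

```bash
python3 - <<'E'
from h import *
from bench import r
o=r.get_obs();print(o["joints"].round(2));plan(o,[.545,.0147,.24],-20.5)
E
```

```text
[-0.73  0.52  0.77  2.01 -0.46  0.84 -0.06]
pos [0.5381 0.0142 0.29  ] head -20.76 zaxis [-0.0387 -0.012  -0.9992]
shift mm [ 7.9 -4.2 49.7] rows 2 per row [ 0.0329 -0.0174  0.207 ]
turn deg [ 1.43  1.83 -0.24] rows 1 per row [ 0.0119  0.0153 -0.002 ]
```

Request:
apply_moves(dp=[[0, 0, 0], [0.03, -0.02, 0.1], [0.03, -0.02, 0.2], [0, 0, 0.12], [0, 0, 0], [0, 0, 0]], twist=[[0.012, 0.015, -0.002], [0, 0, 0], [0, 0, 0], [0, 0, 0], [0, 0, 0], [0, 0, 0]], jaw=[0, 0, 0, 0, 0, 0])

```text
clock: 14.15
tcp_pos: [0.5464, 0.0164, 0.2339]
orientation: [3.092, -0.546, -0.009]
contact_force: [-0.2, 0.1, 0.3]
grip_width: 0.0853
```

```bash
python3 - <<'E'
from h import *
from bench import r
o=r.get_obs();f=r.grab_frame("wrist");np.savez("w7.npz",**f,**o)
cv2.imwrite("pics/w7.png",cv2.resize(f["color"][:,:,::-1],(800,600),interpolation=cv2.INTER_CUBIC))
E=ext(f,o);P=cloud(f,*E)
m=(np.hypot(P[...,0]-.546,P[...,1]-.015)<.05)&(P[...,2]>.04)&(P[...,2]<.058)
print(m.sum(),cv2.minAreaRect((P[m][:,:2]*1000).astype(np.float32)),np.median(P[m][:,2]))
print(o["joints"].round(2));plan(o,[.545,.0147,.185],-20.5)
E
```

```text
9146 ((545.2200317382812, 15.183103561401367), (44.622982025146484, 62.28472137451172), 69.5097885131836) 0.04609920320295019
[-0.65  0.6   0.68  2.03 -0.57  0.71  0.03]
pos [0.5464 0.0164 0.2339] head -20.04 zaxis [-6.e-03 -2.e-04 -1.e+00]
shift mm [-0.5  1.9 48.9] rows 2 per row [-0.0019  0.008   0.2039]
turn deg [0.13 0.32 0.46] rows 1 per row [0.0011 0.0026 0.0038]
```

View pics/w7.png

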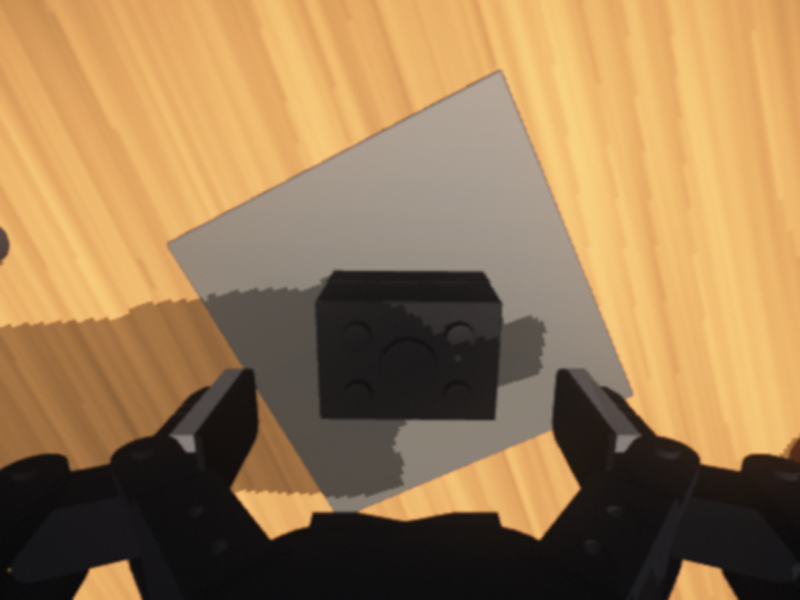

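The riser is centred between the open fingers at (408,345), end faces toward the pads. I'm going down and gripping firmly.

Request:
apply_moves(dp=[[0, 0.008, 0.05], [0, 0.005, 0.12], [0, 0, 0.14], [0, 0, 0.11], [0, 0, 0.03], [0, 0, 0]], twist=[[0.001, 0.003, 0.004], [0, 0, 0], [0, 0, 0], [0, 0, 0], [0, 0, 0], [0, 0, 0]], jaw=[0, 0, 0, 0, 0, 0])

```text
clock: 14.8
tcp_pos: [0.5463, 0.0148, 0.1776]
orientation: [-3.09, 0.56, -0.007]
contact_force: [0.2, 0.7, 1.0]
grip_width: 0.0854
```

```bash
python3 - <<'E'
from h import *
from bench import r
o=r.get_obs();print(o["contact_force"]);plan(o,[.5452,.015,.179],-20.5)
E
```

```text
[0.21552668 0.68161329 0.99812841]
pos [0.5463 0.0148 0.1776] head -20.54 zaxis [ 4.3e-03  4.0e-04 -1.0e+00]
shift mm [-1.1  0.2 -1.4] rows 1 per row [-0.0091  0.0017 -0.0121]
turn deg [-0.11 -0.23 -0.04] rows 1 per row [-0.0009 -0.0019 -0.0003]
```

Request:
apply_moves(dp=[[-0.009, 0, -0.012], [0, 0, 0], [0, 0, 0], [0, 0, 0], [0, 0, 0], [0, 0, 0], [0, 0, 0], [0, 0, 0], [0, 0, 0], [0, 0, 0]], twist=[[-0.001, -0.002, 0], [0, 0, 0], [0, 0, 0], [0, 0, 0], [0, 0, 0], [0, 0, 0], [0, 0, 0], [0, 0, 0], [0, 0, 0], [0, 0, 0]], jaw=[20, 40, 60, 80, 255, 255, 255, 255, 255, 255], grip_force=90)

```text
clock: 15.8
tcp_pos: [0.5455, 0.0153, 0.1805]
orientation: [-3.091, 0.56, -0.001]
contact_force: [-1.1, -0.3, -0.8]
grip_width: 0.0611
```

```bash
python3 - <<'E'
from h import *
from bench import r
o=r.get_obs();print(o["contact_force"],o["moment"]);plan(o,[.5452,.015,.30],-20.5)
E
```

```text
[-1.14891509 -0.26734568 -0.75176855] [-0.03661301  0.06898676  0.00238369]
pos [0.5455 0.0153 0.1805] head -20.53 zaxis [ 9.e-04  3.e-04 -1.e+00]
shift mm [  -0.     0.3 -119.5] rows 3 per row [-1.000e-04  1.000e-03 -3.321e-01]
turn deg [-0.03 -0.04 -0.03] rows 1 per row [-0.0003 -0.0003 -0.0002]
```

Request:
apply_moves(dp=[[0, 0, -0.08], [0, 0, -0.15], [0, 0, -0.25], [0, 0, -0.25], [0, 0, -0.2], [0, 0, 0], [0, 0, 0]], twist=[[0, 0, 0], [0, 0, 0], [0, 0, 0], [0, 0, 0], [0, 0, 0], [0, 0, 0], [0, 0, 0]], jaw=[255, 255, 255, 255, 255, 255, 255])

```text
clock: 16.5
tcp_pos: [0.5446, 0.0146, 0.2981]
orientation: [-3.091, 0.562, 0.002]
contact_force: [-1.0, 0.7, -2.5]
grip_width: 0.0609
```

```bash
python3 - <<'E'
from h import *
from bench import r
o=r.get_obs();f=r.grab_frame("wrist");np.savez("w8.npz",**f,**o)
cv2.imwrite("pics/w8.png",cv2.resize(f["color"][:,:,::-1],(800,600),interpolation=cv2.INTER_CUBIC))
print(o["grip_width"],o["joints"].round(2));plan(o,[.4805,.2275,.32],4.2)
E
```

```text
0.06094348992840365 [-0.73  0.5   0.77  2.   -0.48  0.83 -0.05]
pos [0.5446 0.0146 0.2981] head -20.63 zaxis [-1.e-03  4.e-04 -1.e+00]
shift mm [-135.  -176.7  -21.7] rows 5 per row [-0.225  -0.2945 -0.0362]
turn deg [-2.000e-02  6.000e-02 -2.483e+01] rows 4 per row [-0.      0.0001 -0.0517]
```

View pics/w8.png

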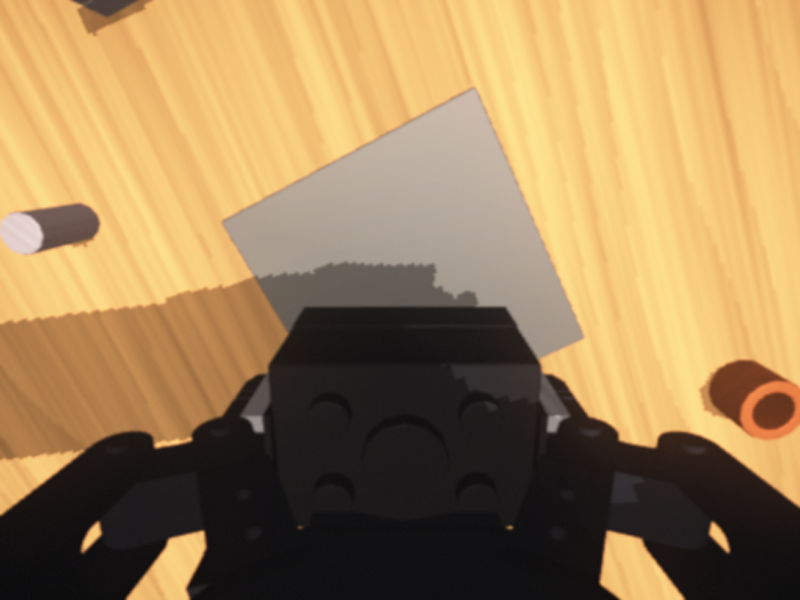

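The riser is held by its ends and hangs level at (405,430). I'm turning to the fixture's heading, then stopping short of it to measure it from the wrist with the riser in hand.

Request:
apply_moves(dp=[[0, 0, -0.05], [0, 0, -0.05], [0, 0, 0], [0, 0, 0], [0, 0, 0], [0, 0, 0]], twist=[[0, 0, -0.03], [0, 0, -0.05], [0, 0, -0.05], [0, 0, -0.045], [0, 0, -0.02], [0, 0, 0]], jaw=[255, 255, 255, 255, 255, 255])

```text
clock: 17.15
tcp_pos: [0.5418, 0.0147, 0.3037]
orientation: [3.138, 0.101, -0.02]
contact_force: [0.4, -0.2, -2.5]
grip_width: 0.0611
```

```bash
python3 - <<'E'
from h import *
from bench import r
o=r.get_obs();plan(o,[.4805,.115,.31],4.2,.035)
E
```

```text
pos [0.5418 0.0147 0.3037] head 3.68 zaxis [-0.0129 -0.0027 -0.9999]
shift mm [ -54.8 -104.    -5.8] rows 4 per row [-0.1142 -0.2168 -0.0121]
turn deg [ 0.1   0.75 -0.52] rows 1 per row [ 0.0009  0.0062 -0.0044]
```

Request:
apply_moves(dp=[[-0.06, -0.12, -0.01], [-0.11, -0.2, -0.01], [-0.11, -0.22, -0.01], [-0.1, -0.2, -0.01], [-0.06, -0.1, 0], [0, 0, 0], [0, 0, 0]], twist=[[0.001, 0.006, -0.004], [0, 0, 0], [0, 0, 0], [0, 0, 0], [0, 0, 0], [0, 0, 0], [0, 0, 0]], jaw=[255, 255, 255, 255, 255, 255, 255])

```text
clock: 17.85
tcp_pos: [0.4786, 0.1131, 0.3035]
orientation: [3.135, 0.095, -0.013]
contact_force: [0.7, -0.7, -2.8]
grip_width: 0.0612
```

```bash
python3 - <<'E'
from h import *
from bench import r
o=r.get_obs();plan(o,[.4805,.115,.31],4.2,.035)
f=r.grab_frame("wrist");np.savez("w9.npz",**f,**o)
cv2.imwrite("pics/w9.png",cv2.resize(f["color"][:,:,::-1],(800,600),interpolation=cv2.INTER_CUBIC))
E
```

```text
pos [0.4786 0.1131 0.3035] head 3.46 zaxis [-0.0084 -0.0052 -1.    ]
shift mm [ 1.9 -1.8 -6.5] rows 1 per row [ 0.0159 -0.0146 -0.0545]
turn deg [ 0.27  0.5  -0.74] rows 1 per row [ 0.0022  0.0042 -0.0062]
```

View pics/w9.png

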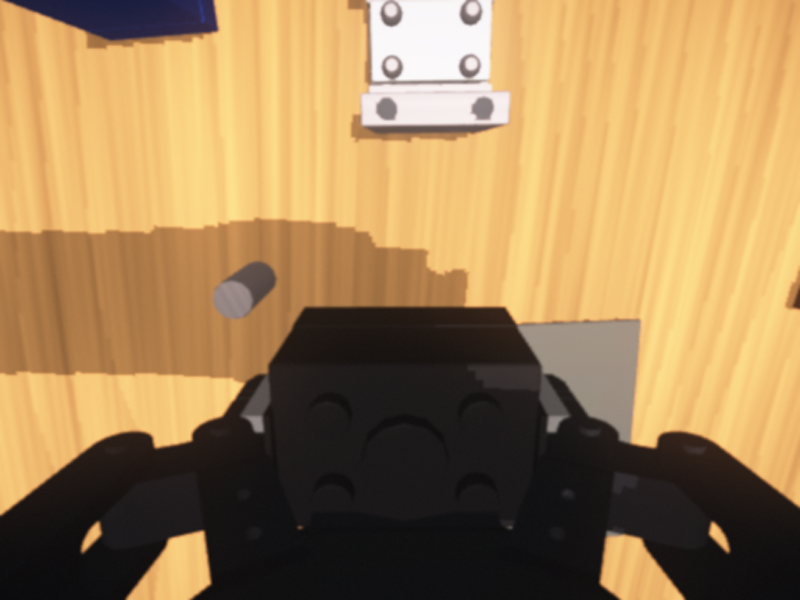

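The grey fixture is at the top edge around (430,50), partly cut off. I'll move 40 mm closer.

Request:
apply_moves(dp=[[0.008, -0.15, -0.02], [0.008, -0.15, -0.02], [0, -0.04, 0], [0, 0, 0], [0, 0, 0]], twist=[[0.002, 0.004, -0.006], [0, 0, 0], [0, 0, 0], [0, 0, 0], [0, 0, 0]], jaw=[255, 255, 255, 255, 255])

```text
clock: 18.4
tcp_pos: [0.48, 0.1532, 0.3082]
orientation: [3.138, 0.105, 0.003]
contact_force: [0.3, -0.8, -2.1]
grip_width: 0.061
```

```bash
python3 - <<'E'
from h import *
from bench import r
o=r.get_obs();plan(o,[.4805,.155,.31],4.2,.035)
f=r.grab_frame("wrist");np.savez("w10.npz",**f,**o)
cv2.imwrite("pics/w10.png",cv2.resize(f["color"][0:150,190:390,::-1],(800,600),interpolation=cv2.INTER_CUBIC))
cv2.imwrite("pics/w10b.png",cv2.resize((np.clip(f["color"][220:345,165:350,::-1].astype(float)*2.5,0,255)).astype(np.uint8),(800,540),interpolation=cv2.INTER_CUBIC))
E
```

```text
pos [0.48   0.1532 0.3082] head 3.84 zaxis [ 0.002  -0.0013 -1.    ]
shift mm [ 0.6 -1.7 -1.8] rows 1 per row [ 0.0054 -0.0145 -0.0147]
turn deg [ 0.08 -0.11 -0.36] rows 1 per row [ 0.0007 -0.0009 -0.003 ]
```

View pics/w10.png

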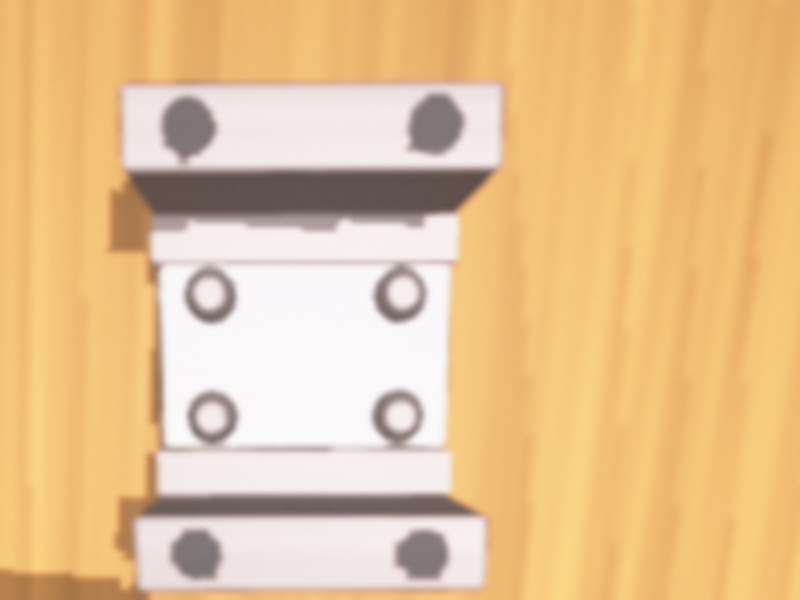

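View pics/w10b.png

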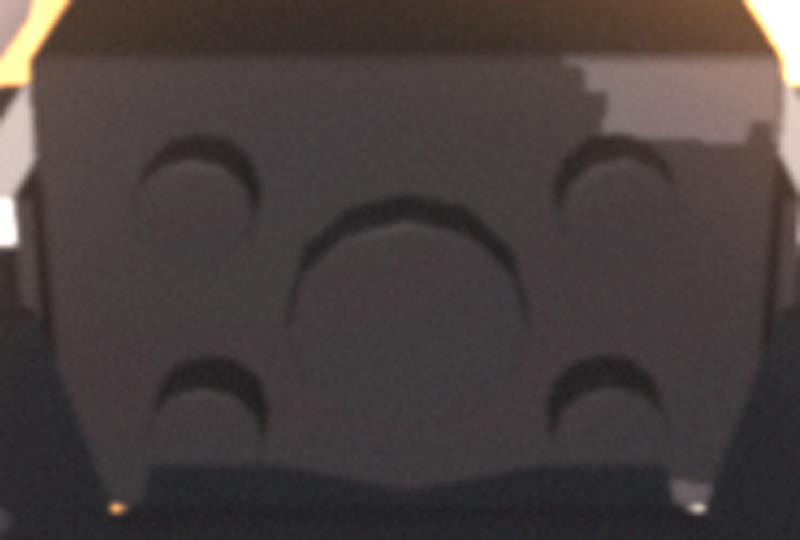

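The crop shows the stud tips at (208,294), (403,293), (211,416) and (401,416), and both cheek tops. The second crop shows the riser's far top edge from (35,58) to (778,55). I'll compute both in the tool frame with this one camera, so the calibration offset cancels.

```bash
python3 - <<'E'
from h import *
f=dict(np.load("w10.npz"));E=ext(f,f);M=Ro.from_rotvec(f["orientation"]).as_matrix();T=lambda X:(X-f["tcp_pos"])@M
a=lambda L:np.array(L)/4-.375+[190,0]
st=ray(f,E,a([[208,294],[403,293],[401,416],[211,416]]),.042)
ch=ray(f,E,a([[122,84],[502,84],[485,588],[138,588]]),.075)
chi=ray(f,E,a([[123,168],[500,168],[485,517],[136,517]]),.075)
for n,q in (("studs",st),("cheek out",ch),("cheek in",chi)):
    d=(q[1]-q[0])+(q[2]-q[3]);print(n,q.mean(0).round(4),T(q).mean(0).round(4),"head",np.degrees(np.arctan2(d[1],d[0])).round(2),"size",(np.linalg.norm(d)/2).round(4),np.linalg.norm(q[3]-q[0]).round(4))
b=lambda L:np.array(L)/4.324-.38+[165,220]
# riser: in tool frame, plane z=.1335
Et=(f["hand_eye"][:3,:3],f["hand_eye"][:3,3])
for zp in (.1335,.137):
  e=ray(f,Et,b([[35,58],[778,55]]),zp);print("riser edge tool",e.round(4).tolist(),"len",np.linalg.norm(e[1]-e[0]).round(4),"centre y",(e[:,1].mean()+.022).round(4))
# depth on riser top in tool frame
K=f["intrinsics"];z=f["z_map"];P=cloud(f,*Et)
s=P[236:325,180:336];zz=s[...,2];m=(zz>.11)&(zz<.15);print(m.sum(),np.percentile(zz[m],[5,25,50,75,95]).round(4))
m=(abs(zz-np.median(zz[m]))<.003);q=s[m];print("x",q[:,0].min(),q[:,0].max(),"ymin",np.percentile(q[:,1],[.2,1]))
A=np.c_[q[:,0],q[:,1],np.ones(len(q))];print("plane",np.linalg.lstsq(A,q[:,2],rcond=None)[0])
E
```

```text
studs [0.4799 0.2271 0.042 ] [ 0.0044 -0.0741  0.2661] head 3.95 size 0.0339 0.0206
cheek out [0.4801 0.2271 0.075 ] [ 0.0046 -0.0741  0.2331] head 3.81 size 0.0548 0.0725
cheek in [0.48   0.2272 0.075 ] [ 0.0045 -0.0741  0.2331] head 3.81 size 0.0548 0.0503
riser edge tool [[-0.0304, -0.0224, 0.1335], [0.0291, -0.0227, 0.1335]] len 0.0594 centre y -0.0005
riser edge tool [[-0.0314, -0.0209, 0.137], [0.0301, -0.0211, 0.137]] len 0.0615 centre y 0.001
13771 [0.1291 0.1302 0.1342 0.1348 0.1354]
x -0.03022317360740104 0.028354585959318914 ymin [-0.0210759  -0.02072674]
plane [ 0.00178634 -0.00036007  0.1344635 ]
```

Request:
apply_moves(dp=[[0.008, -0.1, 0], [0.01, -0.15, 0], [0.01, -0.17, 0], [0.008, -0.12, 0.1], [0, -0.03, 0.15], [0, 0, 0.15], [0, 0, 0.1], [0, 0, 0], [0, 0, 0]], twist=[[0, 0, 0], [0, 0, 0], [0, 0, 0], [0, 0, 0], [0, 0, 0], [0, 0, 0], [0, 0, 0], [0, 0, 0], [0, 0, 0]], jaw=[255, 255, 255, 255, 255, 255, 255, 255, 255])

```text
clock: 19.35
tcp_pos: [0.48, 0.2258, 0.2429]
orientation: [3.139, 0.1, 0.002]
contact_force: [0.6, 0.1, -2.2]
grip_width: 0.061
```

```bash
python3 - <<'E'
from h import *
from bench import r
q=np.load("w10.npz");M=Ro.from_rotvec(q["orientation"]).as_matrix()
t=q["tcp_pos"]+M@[.0051,-.0748,0];print("target",t)
o=r.get_obs();print(o["joints"].round(2),o["contact_force"]);plan(o,[t[0],t[1],.235],3.9,.035)
E
```

```text
target [0.48005616 0.22818717 0.30813399]
[-1.01  0.53  0.58  2.06 -0.46  0.68 -0.07] [ 0.6216844   0.14218729 -2.15992385]
pos [0.48   0.2258 0.2429] head 3.63 zaxis [ 0.0011 -0.0014 -1.    ]
shift mm [ 0.2 -2.4  7.9] rows 1 per row [ 0.0013 -0.02    0.066 ]
turn deg [ 0.09 -0.06 -0.27] rows 1 per row [ 0.0007 -0.0005 -0.0022]
```

Request:
apply_moves(dp=[[0, -0.018, 0.03], [0, 0, 0.03], [0, 0, 0], [0, 0, 0]], twist=[[0.001, 0, -0.002], [0, 0, 0], [0, 0, 0], [0, 0, 0]], jaw=[255, 255, 255, 255])

```text
clock: 19.75
tcp_pos: [0.4808, 0.2279, 0.2368]
orientation: [-3.137, -0.105, -0.005]
contact_force: [0.0, 0.4, -2.5]
grip_width: 0.0612
```

```bash
python3 - <<'E'
from h import *
from bench import r
o=r.get_obs();print(o["contact_force"]);plan(o,[.4801,.228,.2215],3.9,.035)
f=r.grab_frame("wrist");np.savez("w11.npz",**f,**o);g=r.grab_frame("side");np.savez("s11.npz",**g);h=r.grab_frame("scene")
cv2.imwrite("pics/w11.png",cv2.resize(f["color"][200:360,140:370,::-1],(800,556),interpolation=cv2.INTER_CUBIC))
a=cv2.resize(g["color"][225:305,200:300,::-1],(500,400),interpolation=cv2.INTER_CUBIC)
cv2.imwrite("pics/s11.png",a)
cv2.imwrite("pics/c11.png",cv2.resize(h["color"][220:310,300:400,::-1],(500,450),interpolation=cv2.INTER_CUBIC))
E
```

```text
[ 0.02131492  0.35423271 -2.54856556]
pos [0.4808 0.2279 0.2368] head 3.83 zaxis [ 0.0034  0.0026 -1.    ]
shift mm [-0.7 -0.1 15.3] rows 1 per row [-0.006  -0.0009  0.1271]
turn deg [-0.13 -0.2  -0.07] rows 1 per row [-0.0011 -0.0017 -0.0006]
```

View pics/w11.png

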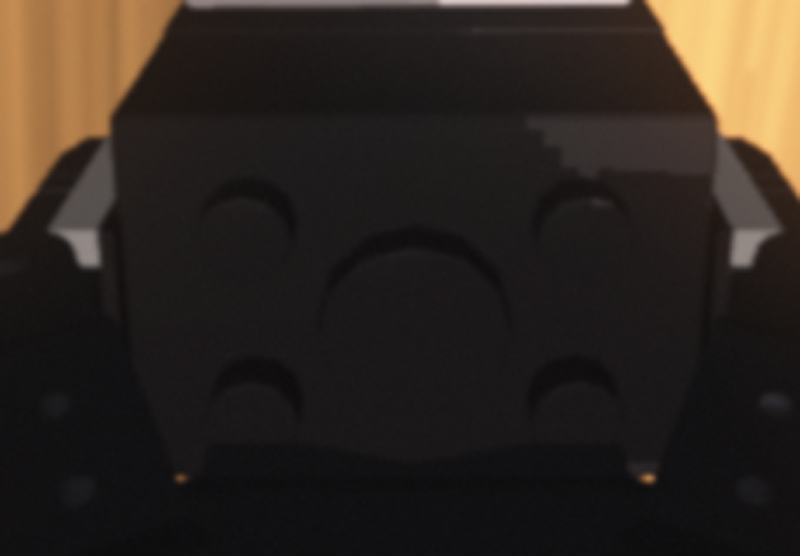

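View pics/s11.png

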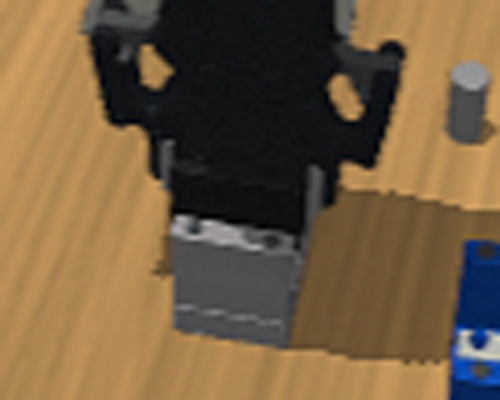

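View pics/c11.png

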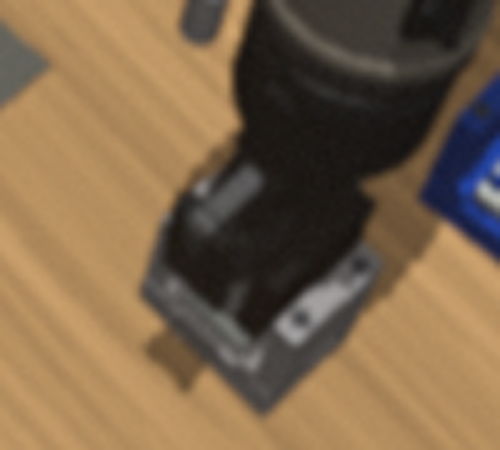

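The riser is between the cheeks, still above the studs. Its top edge is centred at x 415, against 410 for the far cheek strip. I'm lowering it in small steps and watching the force.

Request:
apply_moves(dp=[[-0.005, 0, 0.04], [0, 0, 0.04], [0, 0, 0.03], [0, 0, 0.03], [0, 0, 0]], twist=[[-0.001, -0.002, 0], [0, 0, 0], [0, 0, 0], [0, 0, 0], [0, 0, 0]], jaw=[255, 255, 255, 255, 255])

```text
clock: 20.4
tcp_pos: [0.48, 0.2279, 0.2184]
orientation: [3.14, 0.105, -0.002]
contact_force: [-0.4, 0.6, -2.9]
grip_width: 0.061
```

```bash
python3 - <<'E'
from h import *
from bench import r
o=r.get_obs();print(o["contact_force"],o["moment"]);plan(o,[.4801,.228,.2135],3.9,.035)
E
```

```text
[-0.39809424  0.57401141 -2.90450461] [-0.02876303 -0.02015721 -0.0014365 ]
pos [0.48   0.2279 0.2184] head 3.84 zaxis [-1.2e-03 -1.0e-04 -1.0e+00]
shift mm [ 0.1 -0.1  4.9] rows 1 per row [ 0.0012 -0.0006  0.041 ]
turn deg [-0.    0.07 -0.06] rows 1 per row [-0.      0.0006 -0.0005]
```

Request:
apply_moves(dp=[[0, 0, 0.025], [0, 0, 0.025], [0, 0, 0.01]], twist=[[0, 0, 0], [0, 0, 0], [0, 0, 0]], jaw=[255, 255, 255])

```text
clock: 20.7
tcp_pos: [0.4802, 0.2279, 0.2111]
orientation: [-3.139, -0.105, 0.002]
contact_force: [-3.9, -1.0, 6.7]
grip_width: 0.0608
```

```bash
python3 - <<'E'
from h import *
from bench import r
o=r.get_obs();print(o["contact_force"],o["moment"]);plan(o,[.4801,.228,.2055],3.9,.035)
E
```

```text
[-3.93615827 -1.01829736  6.71513188] [-0.14083849  0.5399783   0.01448175]
pos [0.4802 0.2279 0.2111] head 3.83 zaxis [-1.1e-03  5.0e-04 -1.0e+00]
shift mm [-0.1 -0.1  5.6] rows 1 per row [-0.0008 -0.0008  0.0469]
turn deg [-0.03  0.06 -0.07] rows 1 per row [-0.0003  0.0005 -0.0006]
```

Contact is at the stripper height with the studs entered, at about 9 N. I'm pressing on down.

Request:
apply_moves(dp=[[0, 0, 0.025], [0, 0, 0.025], [0, 0, 0.025]], twist=[[0, 0, 0], [0, 0, 0], [0, 0, 0]], jaw=[255, 255, 255])

```text
clock: 21.0
tcp_pos: [0.4806, 0.2274, 0.2052]
orientation: [-3.136, -0.104, 0.005]
contact_force: [-18.8, -6.3, 61.8]
grip_width: 0.0612
```

Request:
apply_moves(dp=[[0, 0, 0], [0, 0, 0]], twist=[[0, 0, 0], [0, 0, 0]], jaw=[255, 255])

```text
clock: 21.2
tcp_pos: [0.4811, 0.2272, 0.2065]
orientation: [-3.134, -0.102, 0.003]
contact_force: [0.3, -0.0, -2.7]
grip_width: 0.0609
```

```bash
python3 - <<'E'
from h import *
from bench import r
h=r.grab_frame("scene");g=r.grab_frame("side");f=r.grab_frame("wrist");o=r.get_obs();print(o["contact_force"],o["moment"]);plan(o,[.4801,.228,.2055],3.9,.035)
cv2.imwrite("pics/s12.png",cv2.resize(g["color"][225:305,200:300,::-1],(500,400),interpolation=cv2.INTER_CUBIC))
cv2.imwrite("pics/c12.png",cv2.resize(h["color"][220:310,300:400,::-1],(500,450),interpolation=cv2.INTER_CUBIC))
E
```

```text
[ 0.50351768 -0.54444967 -1.62955345] [-0.03223189  0.07839939  0.04748674]
pos [0.4808 0.2273 0.2059] head 3.76 zaxis [-0.0029  0.0046 -1.    ]
shift mm [-0.7 -0.8  0.5] rows 1 per row [-0.0057 -0.0063  0.0038]
turn deg [-0.27  0.15 -0.14] rows 1 per row [-0.0023  0.0013 -0.0011]
```

View pics/s12.png

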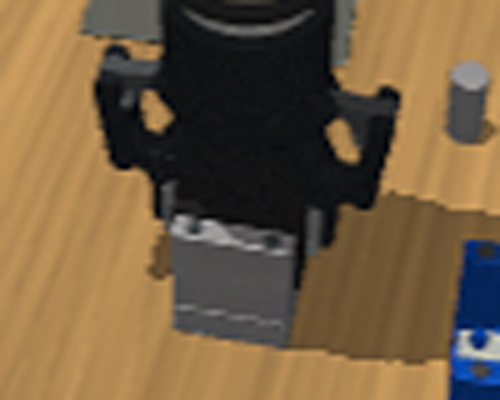

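View pics/c12.png

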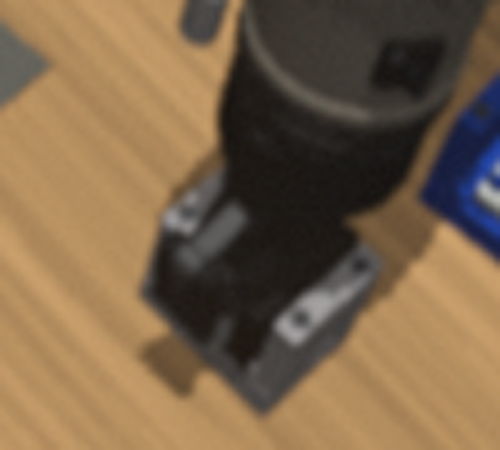

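The riser is down between the cheeks and sits close to their top level. I'll release it, look from above, then check the seating with a closed-finger press on the pad.

Request:
apply_moves(dp=[[0, 0, 0.01], [0, 0, 0], [0, 0, 0], [0, 0, 0], [0, 0, 0], [0, 0, 0], [0, 0, -0.1], [0, 0, -0.25], [0, 0, -0.3], [0, 0, -0.3], [0, 0, -0.1], [0, 0, 0], [0, 0, 0]], twist=[[-0.002, 0.001, 0], [0, 0, 0], [0, 0, 0], [0, 0, 0], [0, 0, 0], [0, 0, 0], [0, 0, 0], [0, 0, 0], [0, 0, 0], [0, 0, 0], [0, 0, 0], [0, 0, 0], [0, 0, 0]], jaw=[255, 60, 30, 0, 0, 0, 0, 0, 0, 0, 0, 0, 0])

```text
clock: 22.65
tcp_pos: [0.481, 0.2269, 0.3376]
orientation: [-3.14, -0.101, 0.003]
contact_force: [-0.5, 0.1, -0.8]
grip_width: 0.0854
```

```bash
python3 - <<'E'
from h import *
from bench import r
o=r.get_obs();plan(o,[.4801,.228,.2055],3.9,.035);print(o["grip_width"])
f=r.grab_frame("wrist");np.savez("w13.npz",**f,**o)
E=ext(f,o);P=cloud(f,*E);c=f["color"].astype(int);cv2.imwrite("pics/w13.png",cv2.resize(f["color"][:,:,::-1],(800,600),interpolation=cv2.INTER_CUBIC))
n=(np.hypot(P[...,0]-.48,P[...,1]-.228)<.05)&(P[...,2]>.05)&(P[...,2]<.1)
b=n&(c.max(2)<75)&(abs(P[...,1]-.228)<.02);q=P[b];print("black z",b.sum(),np.percentile(q[:,2],[5,25,50,75,95,99]).round(4));print(cv2.minAreaRect((P[n&(c.max(2)<75)&(P[...,2]>.066)][:,:2]*1000).astype(np.float32)))
A=np.c_[q[:,0]-.48,q[:,1]-.228,np.ones(len(q))];print("plane",np.linalg.lstsq(A,q[:,2],rcond=None)[0])
k=n&(c.max(2)>90)&(P[...,2]>.068);print("cheek z",k.sum(),np.median(P[k][:,2]))
E
```

```text
pos [0.481  0.2269 0.3376] head 3.7 zaxis [-2.2e-03  3.0e-04 -1.0e+00]
shift mm [ -0.5  -1.1 132.1] rows 4 per row [-0.001  -0.0023  0.2752]
turn deg [-0.02  0.13 -0.2 ] rows 1 per row [-0.0002  0.001  -0.0017]
0.08535861880693375
black z 3969 [0.0699 0.0706 0.0712 0.0745 0.0764 0.077 ]
((479.8100891113281, 221.55654907226562), (60.94429397583008, 56.98617172241211), 3.9638359546661377)
plane [ 0.00062885 -0.00760053  0.07215795]
cheek z 2163 0.0738066159248992
```

View pics/w13.png

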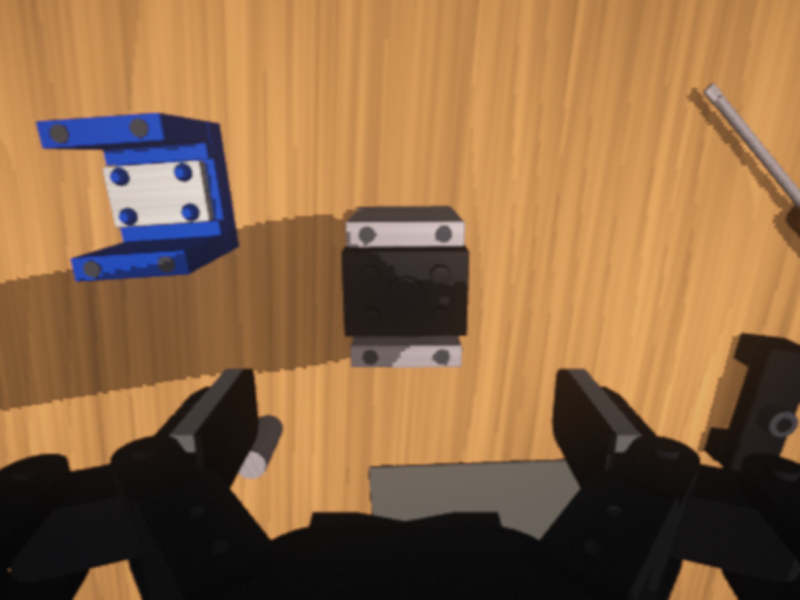

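The riser is in the grey fixture at (405,290), level. Its flat top measures 2.6 mm below the cheek tops, against the expected 3 mm. I'll close the fingers and press lightly on the pad to be sure.

Request:
apply_moves(dp=[[0, -0.005, 0.1], [0, 0, 0.15], [0, 0, 0.15], [0, 0, 0.13], [0, 0, 0.08], [0, 0, 0], [0, 0, 0], [0, 0, 0], [0, 0, 0]], twist=[[0, 0.001, 0], [0, 0, 0], [0, 0, 0], [0, 0, 0], [0, 0, 0], [0, 0, 0], [0, 0, 0], [0, 0, 0], [0, 0, 0]], jaw=[255, 255, 255, 255, 255, 255, 255, 255, 255], grip_force=30)

```text
clock: 23.6
tcp_pos: [0.4776, 0.2258, 0.2512]
orientation: [3.131, 0.1, -0.018]
contact_force: [0.5, -0.8, -0.0]
grip_width: -0.0002
```

```bash
python3 - <<'E'
from h import *
from bench import r
o=r.get_obs();plan(o,[.4802,.2275,.250],3.9,.035);print(o["grip_width"],o["contact_force"])
E
```

```text
pos [0.4776 0.2258 0.2512] head 3.64 zaxis [-0.0113 -0.0098 -0.9999]
shift mm [ 2.7 -1.6  1.1] rows 1 per row [ 0.0224 -0.0131  0.0093]
turn deg [ 0.52  0.68 -0.25] rows 1 per row [ 0.0043  0.0057 -0.0021]
-0.00015398198174877562 [ 0.47032396 -0.79436201 -0.0051882 ]
```

Just above the pad, with no contact yet. I'll straighten, centre, then press in small steps.

Request:
apply_moves(dp=[[0.02, -0.012, -0.02], [0, 0, 0.008], [0, 0, 0.01], [0, 0, 0.01]], twist=[[0.004, 0.006, -0.002], [0, 0, 0], [0, 0, 0], [0, 0, 0]], jaw=[255, 255, 255, 255])

```text
clock: 24.0
tcp_pos: [0.4808, 0.228, 0.2519]
orientation: [-3.137, -0.108, -0.008]
contact_force: [-0.5, -0.4, -0.4]
grip_width: -0.0
```

Request:
apply_moves(dp=[[0, 0, 0.012], [0, 0, 0.012]], twist=[[0, 0, 0], [0, 0, 0]], jaw=[255, 255])

```text
clock: 24.2
tcp_pos: [0.4811, 0.2279, 0.2503]
orientation: [-3.136, -0.107, -0.007]
contact_force: [-9.3, -3.8, 34.3]
grip_width: 0.0
```

Request:
apply_moves(dp=[[0, 0, 0.01]], twist=[[0, 0, 0]], jaw=[255])

```text
clock: 24.3
tcp_pos: [0.4813, 0.2276, 0.2504]
orientation: [-3.134, -0.106, -0.005]
contact_force: [-6.7, -1.5, 18.6]
grip_width: 0.0
```

It stops hard at TCP z 0.2504, which puts the stud tops at about 0.077 m. That is the home height. I'm backing off and opening the fingers.

Request:
apply_moves(dp=[[0, 0, -0.1], [0, 0, -0.2], [0, 0, -0.3], [0, 0, -0.3], [0, 0, -0.1], [0, 0, 0], [0, 0, 0]], twist=[[0, 0, 0], [0, 0, 0], [0, 0, 0], [0, 0, 0], [0, 0, 0], [0, 0, 0], [0, 0, 0]], jaw=[255, 255, 255, 0, 0, 0, 0])

```text
clock: 25.0
tcp_pos: [0.4806, 0.2263, 0.3748]
orientation: [-3.136, -0.105, -0.002]
contact_force: [-0.5, -0.1, -0.6]
grip_width: 0.058
```

```bash
python3 - <<'E'
from h import *
from bench import r
o=r.get_obs();print(o["clock"],o["tcp_pos"],o["contact_force"])
f=r.grab_frame("wrist");g=r.grab_frame("side");h=r.grab_frame("scene")
E=ext(f,o);P=cloud(f,*E);c=f["color"].astype(int)
n=(np.hypot(P[...,0]-.48,P[...,1]-.228)<.05)&(P[...,2]>.05)&(P[...,2]<.1)
b=n&(c.max(2)<75)&(abs(P[...,1]-.228)<.02);q=P[b];print("black z",np.percentile(q[:,2],[25,50,95]).round(4))
k=n&(c.max(2)>90)&(P[...,2]>.068);print("cheek z",np.median(P[k][:,2]))
cv2.imwrite("pics/s14.png",cv2.resize(g["color"][:,:,::-1],(800,600),interpolation=cv2.INTER_CUBIC))
cv2.imwrite("pics/s14c.png",cv2.resize(g["color"][225:305,200:300,::-1],(600,480),interpolation=cv2.INTER_CUBIC))
cv2.imwrite("pics/sc14.png",cv2.resize(h["color"][:,:,::-1],(800,600),interpolation=cv2.INTER_CUBIC))
E
```

```text
25.0 [0.48058721 0.22633953 0.3747993 ] [-0.45910027 -0.10981623 -0.61985291]
black z [0.0706 0.0712 0.0764]
cheek z 0.0737696286224401
```

View pics/s14.png

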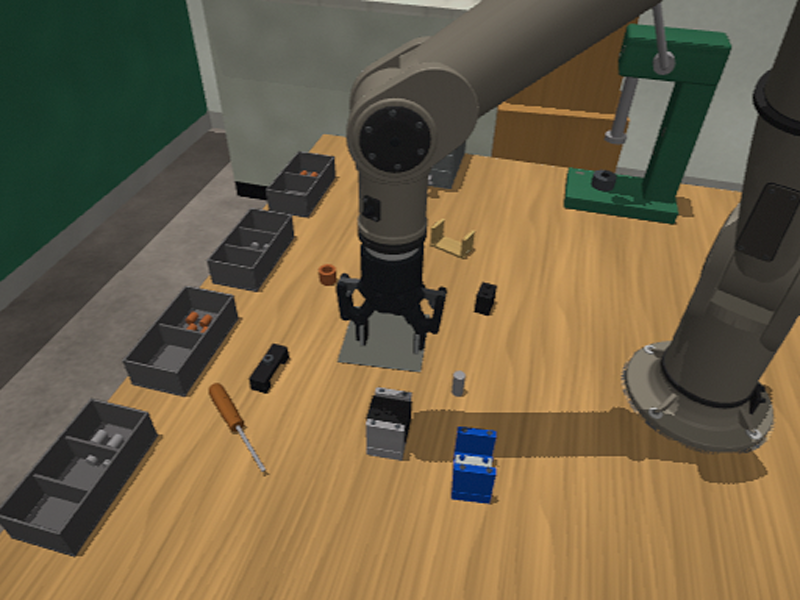

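View pics/s14c.png

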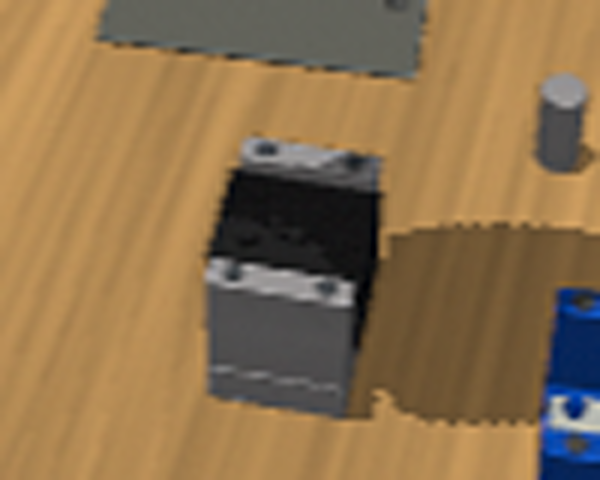

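View pics/sc14.png

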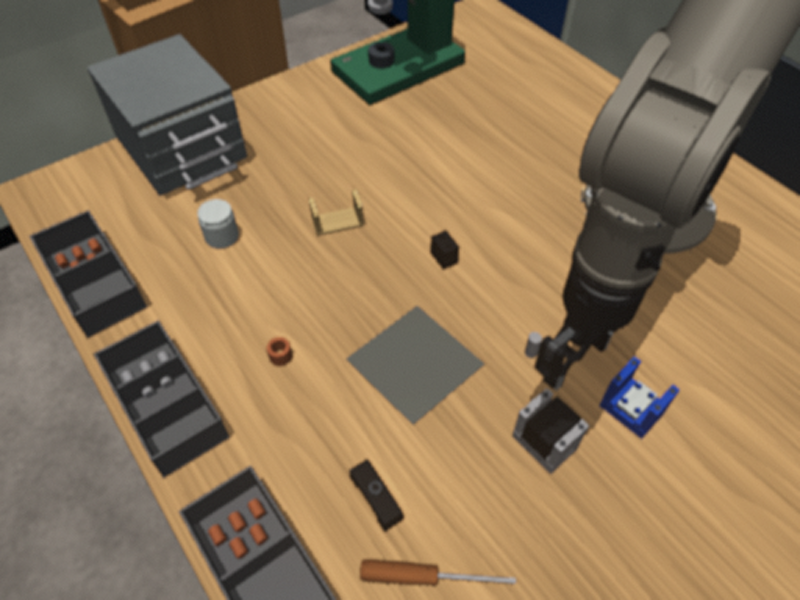

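The riser sits level and flush between the steel cheeks, at (548,430) in the scene view. The cradle is empty, the bystanders are where they were at the start, and the arm is clear. I'm handing in.

```bash
python3 - <<'E'
from bench import r
print(r.hand_in())
E
```

```text
the job is handed in; nothing more can be done
None
```

The riser is mounted fully home on the grey steel fixture, and I handed the job in at about 25 s; no verdict is reported. I lifted it from the cradle by its sides, stood it upright on the mat and let go. I then gripped it by its ends, lowered it over the studs, pressed it down and released it.

**Seating:** A closed-finger press on the pad stopped hard, at up to 34 N, with the stud tops at about 77 mm, which is the home height. In the wrist depth picture the flat top lies 2.6 mm below the cheek tops, where 3 mm is expected. That agrees to within about 0.5 mm, but it is not an exact match.

**Forces:** The highest wrist force I read was about 62 N along z (about 65 N in all), at the bottom of the press-in with the riser held by its ends. The limit is 120 N.

**Bench:** By eye, the bystanders in the last scene and side pictures are where they were at the start. The arm was clear of everything when I handed in.

**Disagreement:** The scene, side and wrist cameras differed by about 2 mm on where the fixture is. I used the wrist measurement taken with the riser in hand.

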